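Make up the job tray for mending white linen

ROBOT

A 6-joint arm with a two-finger parallel gripper is mounted at the origin on a cart in front of the work surface, level with it; the furniture and walls round the work are solid. World frame = base frame: x ahead of the robot, y to its left, z up, the work surface at z = 0. Lengths are in mm, angles in rad, forces in N, time in s.
With the tool pointing down it reaches from about 275 to 750 mm from the base axis. Payload 10.2 kg.
Tool frame: the origin (TCP) lies between the finger pads; the fingertips stand 17 mm ahead of it and the grasp point (between the pads) lies 2 mm behind it; y points along the fingers, x is the direction in which the jaws open and shut, and the axes are right-handed (so a half turn about y gives the same grasp; the last joint's range is limited). The gripper opens to 85 mm and grips with 20 to 120 N. Pads are 22 mm wide; open, the fingers measure 114 mm over their backs; the gripper's body (76 mm by 85 mm) begins 54 mm behind the grasp point. The pads swing forward as they close: fully open they stand 13 mm farther back than shut.
Start: joints at [0.98, 0.313, 1.498, -0, 1.331, -0.223], TCP at [188.784, 489.89, 248.294] pointing down, gripper open.
Joint ranges: [-2.94, 2.94], [-0.97, 2.17], [0.19, 2.56], [-1.23, 4.37], [0.02, 3.11], [-2.88, 2.88]. Speed limits (rad/s): [2.39, 2.39, 3.01, 3.14, 3.14, 3.14].

INTERFACE

Orientations are given as a unit quaternion [w, x, y, z].
In Python, from rig import ctrl gives the robot as it stands.
- The arm moves only by the tool jog_arm, never from a script. Its argument "targets" is a list of rows, each an object with "offset": the shift along the tool's x, y, z in m, a list of three; "yaw": the turn about the tool's y in rad. In form: [{"offset": [dx, dy, dz], "yaw": yaw}, ...]. A call has 1 to 12 rows; each row is the pose to reach, as a shift and turn from the pose measured when the call began, along the tool's axes at that moment; what a row does not reach only later rows make up. A row lasts 1/12 s, in which the tool goes at most 41.7 mm and 7.16 degrees, less where a joint would pass 70% of its speed; a pose out of reach is approached as far as the arm can. A call with a gripper value outside its range is refused whole. "fingers" is the finger opening in m, from 0 to 0.0854, set as the call begins (left out, the last holds). The fingers move at their own pace and stop on an object; "grip_force" is the grip in N (left out, the last holds). Time passes only in rows, so rows that repeat a pose let the fingers close. It gives the time, the measured TCP pose, the force and the opening at its end, in the units of the state.
- ctrl.sense(): the state, without advancing time (a new reading comes with each control period).
- ctrl.capture(name): name is "scene" or "side" or "wrist"; returns a dict with "img" (400x640x3 uint8, red, green, blue), "intrinsics" (3x3 intrinsics, pixels), "k1" (the pictures are not rectified: a ray, as slopes to the right and down, at radius r is drawn at 1 + k1 r^2 times it, then the intrinsics apply), "T" (4x4, takes a point from camera to world coordinates); the wrist camera has in their place "mount" (4x4, takes a point from camera to tool coordinates, whose origin is the TCP and whose axes are the tool frame's). Camera axes: x right, y up, looking along -z (the intrinsics and any distortion apply to the point x, -y, -z); pixel columns grow to the right and rows downward; lengths in mm; the calibration is good to about 2 mm. A picture is of the moment at which its call begins: read the wrist's pose just before it. There is no depth.
- ctrl.finish_job(): hands the job in, once; it reports no verdict.
Trained networks look in the newest picture that a camera, given by its name, has taken for a name from the list of things; names that differ only in an ending like _2 or _b are one class to them, and where a whole thing is asked for, a point or a joint stands for the part that bears it (a point fixed in the world has none). Each returns a list of dicts, best first, with "score" (0 to 1); they miss things now and then, are a little off and sometimes report something else, mostly with a low value. They report only what shows in the picture. A call takes as long as a camera call. They do not tell look-alikes from the thing itself.
- ctrl.boxes_of(camera, target): "box" ([left, top, right, bottom] in pixels, round what is visible of it).
- ctrl.regions_of(camera, target): "region" (400x640 bool, what is visible of it) and "box" ([left, top, right, bottom] in pixels, round what is visible of it).
The state is a dict: "time_s": time; "joints": joint angles; "dq": joint speeds; "tau": joint torques, N m; "eef_pos": TCP position; "ee_rot": TCP orientation; "force": force on the tool from outside, world axes, zero at the start; "wrist_torque": the same for the moment, N m; "grip_width": opening from 0.0 (shut) to 1.0 (fully open).
Only numpy, scipy, OpenCV 4.12 (cv2) and the standard library are available. Lean on these libraries where they do the work, as an engineer would, in place of code of your own. Each camera call takes 0.05 s, during which the arm holds its last target.

TASK

Make up the wooden job tray for mending white table linen. Stand the white thread spool in its round cup, lay the blue tailor's chalk flat in its pocket (blue, because white would not show on the linen), stand the tape measure on its edge between the two cheeks of its cradle, and slide the green job ticket flat and straight under the sprung steel clip until it is home against the stop. Leave the other threads and the white chalk where they are.

Things in the scene. Friction and masses are not known exactly. Their poses are not given: they have to be found in the camera images.
- white_thread_mid (a point): Spool of WHITE thread standing upright, 50 mm tall; flanges 28 mm across at top and foot (each 7 mm high), waist 20 mm across. The point is its centre, 25 mm above its foot; z up.
- blue_thread_mid (a point): Spool of BLUE thread, same shape as the white one: not wanted. The point is its centre, 25 mm above its foot. (A third spool, gold, stands farther back and is not wanted either.)
- blue_chalk_mid (a point): Flat piece of BLUE tailor's chalk, 36 mm (its x) by 47 mm (its y) by 8 mm thick, lying flat. The point is its centre, 4 mm above its underside.
- white_chalk_mid (a point): Flat piece of WHITE tailor's chalk, same shape as the blue one: not wanted. The point is its centre, 4 mm above its underside.
- tape_measure_mid (a point): Yellow and black tape measure standing on its edge (it may lean 0.06 rad), 31 mm thick (its x, between the flat flanks), 54 mm high, case 66 mm long (its y); the blade's end tab stands out 12 mm beyond the case at the -y end. The point is the centre of the case, 27 mm above its underside. Grasp it by the flanks, from above.
- ticket_mid (a point): Job ticket: blank rigid green plastic tag with a white panel on top and a brass eyelet near one end, 85 mm long (its x; the eyelet is near the -x end), 40 mm wide (its y), 5 mm thick, lying flat. The point is its centre, 2.5 mm above its underside. Either end may go under the clip.
- spool_cup: Grey insert, 88 mm square, with a dark round collar (44 mm inside, 52 outside, 12 high above the floor) for one spool. Four such inserts fill a fixed wooden tray (194 mm, walls 19 mm high, front 9 mm) two by two, in changing order. Origin of each: centre of its underside, 6 mm above the table; its floor is at z = 4 mm; x points away from the tray's low front edge, y left.
- chalk_pocket: Grey insert (size, origin and axes as the spool cup's) with four dark L-shaped corner blocks, 8 mm high above its floor, round a pocket 52 mm (x) by 64 mm (y). The sides that face x and -x are open for 40 mm in the middle, so that fingers can close along x. The chalk lies flat in it, its 36 mm side along x.
- measure_cradle: Grey insert (size, origin and axes as the spool cup's) with two dark upright cheeks, 60 mm long in y, 14 mm high above the floor, 45 mm apart in x, open at both ends. The tape measure stands on the floor between them, lengthwise along y, either way round.
- ticket_clip: Grey insert (origin, axes as the spool cup's), always in the front row. Steel flap, 30 mm wide, hinged at x = +36 mm, sprung down (1.5 N) to 1.5 mm above the floor at a bend at x = -2 mm; its lip rises to x = -27 mm, 10 mm above the floor. A ticket slid over the floor towards +x lifts it (1 to 4 N); the stop is at x = +24 mm: home, the ticket's centre is at x = -18.5 mm. Flap's top below 25 mm.
Not all that is in view belongs to the job. Of the things that look like the part that bears tape_measure_mid, the smaller one is meant.

How it is judged:
By the outcome, as a careful person would: the job done as asked, in the order asked, and still so for the second after the job is handed in, with the robot touching nothing.
It also fails if it takes over 109 s, if anything falls off the work surface, if the arm or the gripper's body presses on something with over 40 N, if the wrist force passes 120 N, or if a joint passes its speed limit or range.

## Working session

There is one attempt and no reset: what is moved stays moved. The work goes in short steps, Python scripts to look and compute and a tool call to move; the robot and the scene stay as the last step left them, time stands still between calls to the robot, and variables do not carry over. Pictures are saved under pics/ and viewed, and the job is handed in when it is done.

Besides the shell and the picture viewer there is one more tool, called after "Emit:" as name([rows], argument=value, ...), one row to a line, values as JSON. jog_arm: Moves the arm, as the interface text tells. Its arguments: {"type":"object","properties":{"targets":{"type":"array"},"fingers":{"type":"number"},"grip_force":{"type":"number"}},"required":["targets"]}

```bash
ls; mkdir -p pics; python3 - <<'E'
from rig import ctrl
import cv2
s=ctrl.sense(); print({k:s[k] for k in('time_s','eef_pos','ee_rot','force','grip_width')})
for n in('scene','side','wrist'):
    c=ctrl.capture(n); cv2.imwrite(f'pics/a_{n}.png',c['img'][:,:,::-1])
    print(n,c['intrinsics'],c['k1'],c.get('T'),c.get('mount'))
E
```

```text
pics
{'time_s': 0.0, 'eef_pos': array([188.62272235, 489.67709552, 247.74340762]), 'ee_rot': array([-0.58282941,  0.5831632 ,  0.39970876, -0.40057891]), 'force': array([ 0.36558167, -0.8688905 ,  0.17882899]), 'grip_width': 1.0005153654516767}
scene [[452.79486545   0.         317.17752668]
 [  0.         452.79486545 198.42379933]
 [  0.           0.           1.        ]] -0.08046646462076272 [[ 8.89612929e-01  2.96170424e-01 -3.47666387e-01  1.05085586e+02]
 [-4.56709148e-01  5.72946895e-01 -6.80550226e-01 -7.57351803e+02]
 [-2.36447209e-03  7.64208699e-01  6.44964707e-01  7.81740508e+02]
 [ 0.00000000e+00  0.00000000e+00  0.00000000e+00  1.00000000e+00]] None
side [[364.15693116   0.         324.31162605]
 [  0.         364.15693116 197.7222051 ]
 [  0.           0.           1.        ]] -0.08147212868651323 [[-9.99845137e-01  1.31875181e-02 -1.16529959e-02  4.80018404e+02]
 [-1.65842869e-02 -4.84538489e-01  8.74612722e-01  7.62277791e+02]
 [ 5.88764602e-03  8.74670533e-01  4.84682157e-01  4.95869664e+02]
 [ 0.00000000e+00  0.00000000e+00  0.00000000e+00  1.00000000e+00]] None
wrist [[288.92668907   0.         321.55847337]
 [  0.         288.92668907 193.53693316]
 [  0.           0.           1.        ]] -0.034302840785065264 None [[ 9.99999807e-01  6.05813976e-04  1.36695229e-04  1.70322878e-01]
 [-6.64218422e-05  3.23171864e-01 -9.46340289e-01 -1.25251324e+02]
 [-6.17482225e-04  9.46340097e-01  3.23171841e-01  8.33814523e+01]
 [ 0.00000000e+00  0.00000000e+00  0.00000000e+00  1.00000000e+00]]
```

View pics/a_scene.png

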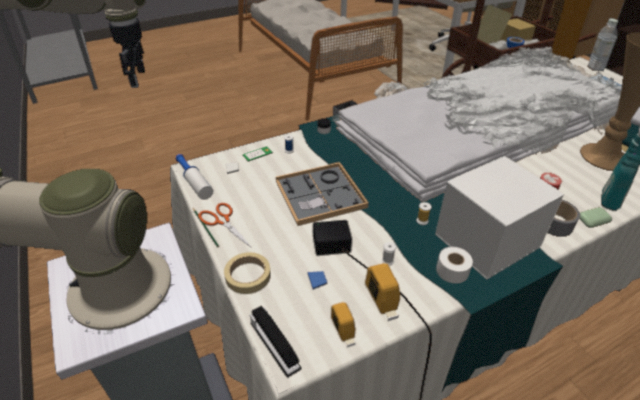

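View pics/a_side.png

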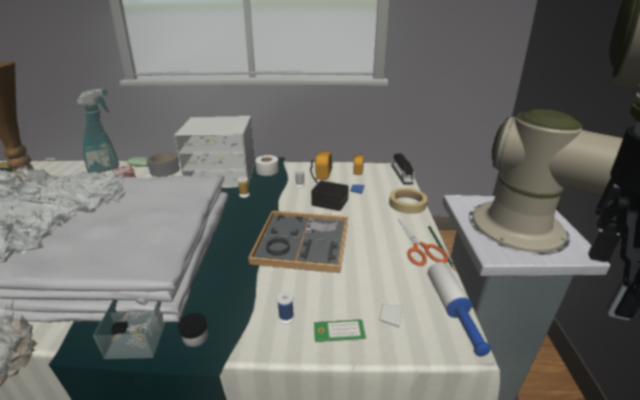

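View pics/a_wrist.png

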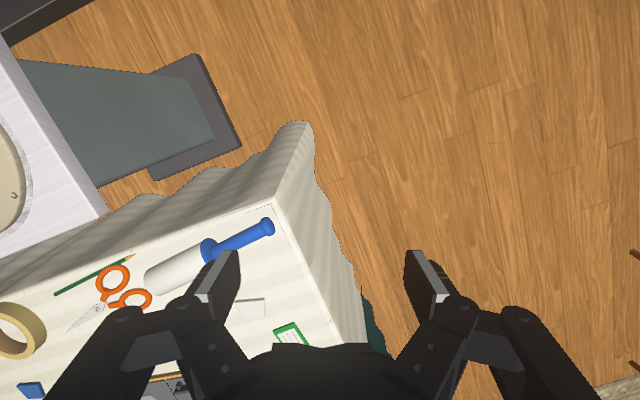

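```bash
cat > h.py <<'E'
from rig import ctrl
import numpy as np, cv2
from scipy.spatial.transform import Rotation as R
def Rt(q): return R.from_quat([q[1],q[2],q[3],q[0]]).as_matrix()
def cap(n,save=None):
    s=ctrl.sense(); c=ctrl.capture(n)
    T=c.get('T')
    if T is None:
        E=np.eye(4);E[:3,:3]=Rt(s['ee_rot']);E[:3,3]=s['eef_pos'];T=E@np.array(c['mount'])
    c['T']=np.array(T)
    if save: cv2.imwrite(f'pics/{save}.png',c['img'][:,:,::-1])
    return c
def ray(c,uv):
    K=np.array(c['intrinsics']);k=c['k1']
    p=cv2.undistortPoints(np.array([[uv]],float),K,np.array([k,0,0,0.]))[0,0]
    d=c['T'][:3,:3]@np.array([p[0],-p[1],-1]);return c['T'][:3,3],d/np.linalg.norm(d)
def onz(c,uv,z):
    o,d=ray(c,uv);return o+d*(z-o[2])/d[2]
def proj(c,P):
    P=np.atleast_2d(np.asarray(P,float))
    q=(P-c['T'][:3,3])@c['T'][:3,:3]; x=q[:,0]/-q[:,2];y=-q[:,1]/-q[:,2]
    f=1+c['k1']*(x*x+y*y);K=c['intrinsics']
    return np.c_[K[0][0]*x*f+K[0][2],K[1][1]*y*f+K[1][2]]
def tri(obs):
    A=np.zeros((3,3));b=np.zeros(3)
    for c,uv in obs:
        o,d=ray(c,uv);M=np.eye(3)-np.outer(d,d);A+=M;b+=M@o
    return np.linalg.solve(A,b)
def crop(c,box,name,f=4):
    l,t,r,b=box;im=c['img'][t:b,l:r,::-1]
    cv2.imwrite(f'pics/{name}.png',cv2.resize(im,None,fx=f,fy=f,interpolation=cv2.INTER_CUBIC))
E
python3 - <<'E'
from h import *
s=ctrl.sense();print(Rt(s['ee_rot']).round(3))
Z=dict(white_thread_mid=25,blue_chalk_mid=4,white_chalk_mid=4,tape_measure_mid=27,ticket_mid=2.5,spool_cup=10,chalk_pocket=10,measure_cradle=10,ticket_clip=10)
C={n:cap(n) for n in('scene','side')}
for t,z in Z.items():
  for n in C:
    for d in ctrl.boxes_of(n,t)[:3]:
        b=np.array(d['box']);m=[(b[0]+b[2])/2,(b[1]+b[3])/2]
        print(t,n,round(d['score'],2),b.round(0),onz(C[n],m,z).round(0))
crop(C['scene'],(270,155,410,350),'s1',3)
crop(C['scene'],(270,155,375,230),'s2',7)
crop(C['side'],(240,200,360,280),'s3',6)
E
```

```text
[[ 0.36  -0.001 -0.933]
 [ 0.933 -0.001  0.36 ]
 [-0.001 -1.     0.   ]]
white_thread_mid scene 0.81 [383. 244. 396. 261.] [ 572. -204.   25.]
white_thread_mid side 0.63 [297. 168. 305. 190.] [ 562. -201.   25.]
blue_chalk_mid scene 0.77 [309. 270. 329. 289.] [ 401. -185.    4.]
blue_chalk_mid scene 0.37 [322. 186. 364. 211.] [587.  32.   4.]
blue_chalk_mid side 0.65 [352. 184. 365. 195.] [ 393. -176.    4.]
white_chalk_mid side 0.98 [381. 308. 402. 329.] [367. 311.   4.]
tape_measure_mid scene 0.86 [332. 299. 354. 348.] [ 383. -322.   27.]
tape_measure_mid scene 0.71 [365. 266. 398. 320.] [ 492. -294.   27.]
tape_measure_mid side 0.97 [314. 152. 334. 177.] [ 496. -301.   27.]
tape_measure_mid side 0.54 [354. 151. 363. 173.] [ 385. -326.   27.]
tape_measure_mid side 0.29 [379. 306. 400. 328.] [374. 327.  27.]
ticket_mid scene 0.56 [247. 146. 269. 160.] [462. 336.   2.]
ticket_mid side 0.93 [317. 321. 365. 343.] [456. 339.   2.]
spool_cup scene 0.81 [311. 166. 349. 194.] [589. 111.  10.]
spool_cup scene 0.17 [381. 246. 396. 262.] [ 577. -195.   10.]
spool_cup side 0.59 [254. 238. 306. 261.] [585. 121.  10.]
chalk_pocket scene 0.69 [322. 187. 363. 208.] [583.  31.  10.]
chalk_pocket side 0.98 [264. 211. 307. 237.] [584.  19.  10.]
measure_cradle scene 0.56 [279. 175. 316. 197.] [497. 128.  10.]
measure_cradle side 0.9 [298. 238. 340. 265.] [499. 128.  10.]
ticket_clip scene 0.82 [289. 194. 331. 218.] [491.  38.  10.]
ticket_clip side 0.71 [304. 217. 346. 237.] [487.  30.  10.]
```

View pics/s1.png

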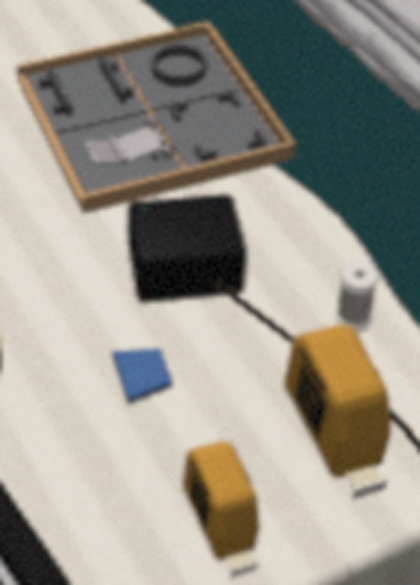

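View pics/s2.png

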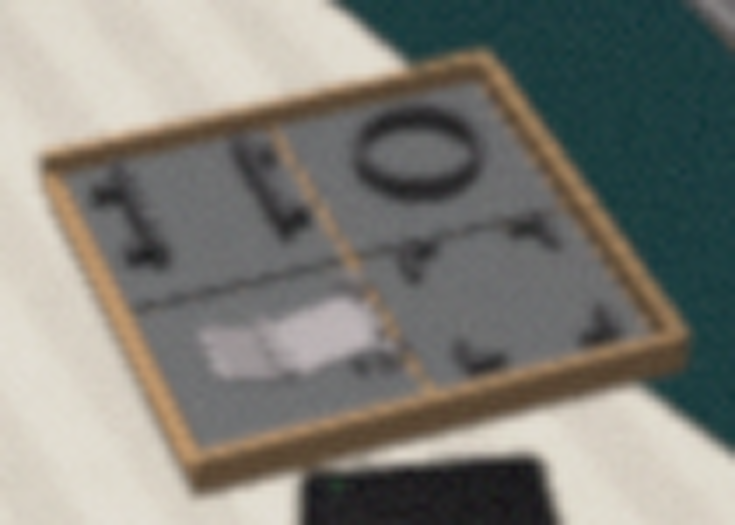

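View pics/s3.png

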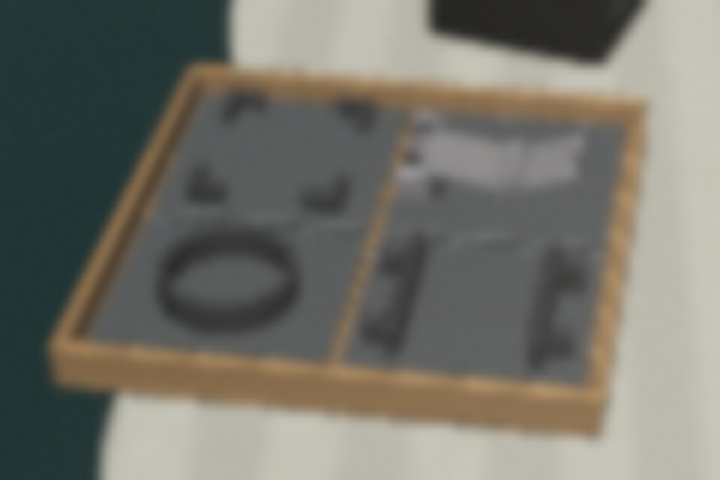

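Emit:
jog_arm([
  {"offset": [-0.408,0,-0.47],"yaw": -0.37},
  {"offset": [-0.408,0,-0.47],"yaw": -0.37},
  {"offset": [-0.408,0,-0.47],"yaw": -0.37},
  {"offset": [-0.408,0,-0.47],"yaw": -0.37},
  {"offset": [-0.408,0,-0.47],"yaw": -0.37},
  {"offset": [-0.408,0,-0.47],"yaw": -0.37},
  {"offset": [-0.408,0,-0.47],"yaw": -0.37},
  {"offset": [-0.408,0,-0.47],"yaw": -0.37},
  {"offset": [-0.408,0,-0.47],"yaw": -0.37},
  {"offset": [-0.408,0,-0.47],"yaw": -0.37},
  {"offset": [-0.408,0,-0.47],"yaw": -0.37},
  {"offset": [-0.408,0,-0.47],"yaw": -0.37},
])

```text
time_s: 2.15
eef_pos: [417.5, 58.3, 248.6]
ee_rot: [-0.499, 0.5, 0.501, -0.5]
force: [0.6, 1.4, 0.9]
grip_width: 1.0
```

```bash
python3 - <<'E'
from h import *
print(ctrl.sense()['eef_pos'],ctrl.sense()['time_s'])
c=cap('wrist','b_wrist')
E
```

```text
[417.52108558  58.30421948 248.62584561] 2.15
```

View pics/b_wrist.png

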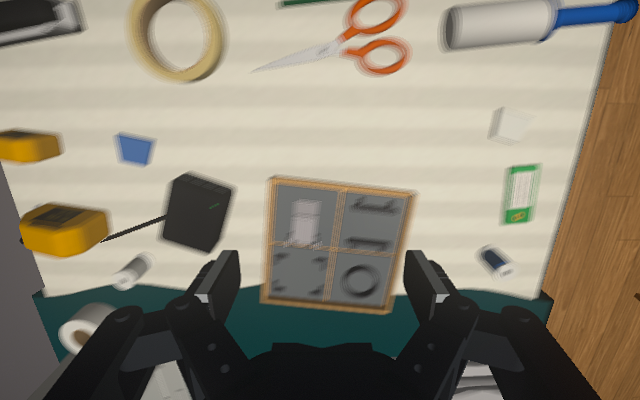

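```bash
python3 - <<'E'
from h import *
c=cap('wrist','b2');s=ctrl.sense();print(s['eef_pos'],s['time_s'])
c=cap('wrist','b3');np.save('b3T.npy',c['T'])
crop(c,(250,160,430,330),'b3c',4)
for t,z in dict(spool_cup=10,chalk_pocket=10,measure_cradle=10,ticket_clip=10,white_thread_mid=25,tape_measure_mid=27,blue_chalk_mid=4,ticket_mid=2.5).items():
    for d in ctrl.boxes_of('wrist',t)[:2]:
        b=np.array(d['box']);m=[(b[0]+b[2])/2,(b[1]+b[3])/2]
        print(t,round(d['score'],2),b.round(0),onz(c,m,z).round(0))
E
```

```text
[418.95223565  56.06525745 248.27362797] 2.25
spool_cup 0.86 [336. 250. 399. 304.] [591. 123.  10.]
spool_cup 0.74 [  1. 129.  67. 163.] [ 392. -319.   10.]
chalk_pocket 0.94 [270. 242. 339. 297.] [578.  31.  10.]
measure_cradle 0.97 [342. 190. 414. 250.] [499. 133.  10.]
measure_cradle 0.62 [279. 182. 347. 245.] [488.  44.  10.]
ticket_clip 0.56 [120. 255. 158. 288.] [ 582. -218.   10.]
white_thread_mid 0.8 [119. 254. 155. 290.] [ 573. -209.   25.]
white_thread_mid 0.23 [121. 131. 156. 164.] [ 394. -168.   25.]
tape_measure_mid 0.74 [  0. 127.  68. 164.] [ 389. -302.   27.]
tape_measure_mid 0.63 [ 21. 201. 116. 256.] [ 503. -289.   27.]
blue_chalk_mid 0.93 [123. 133. 155. 164.] [ 399. -182.    4.]
blue_chalk_mid 0.26 [  0. 130.  69. 161.] [ 393. -325.    4.]
ticket_mid 0.66 [510. 159. 546. 219.] [457. 339.   2.]
```

View pics/b3c.png

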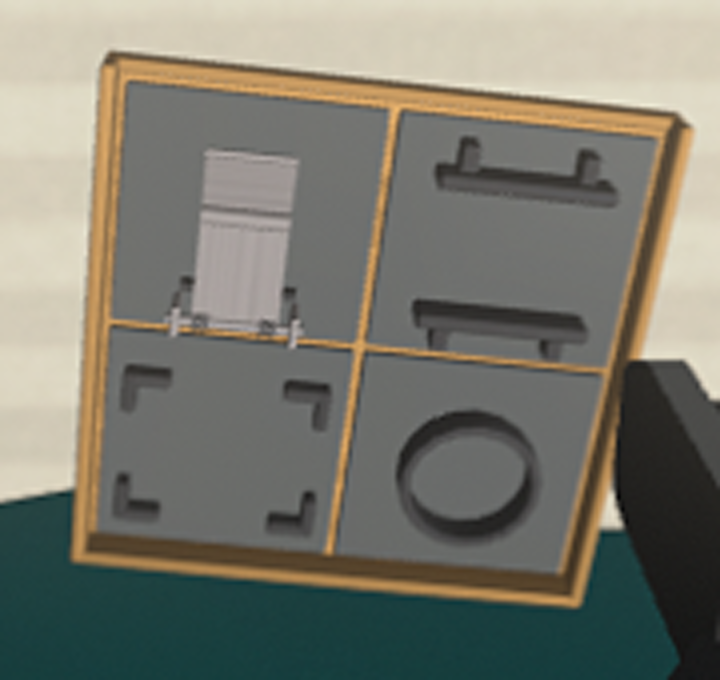

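View pics/b3.png

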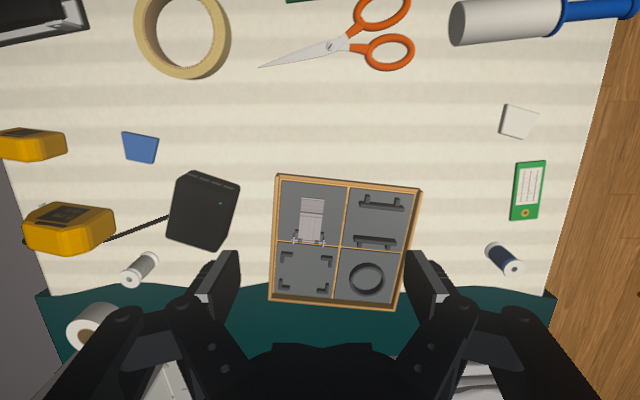

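```bash
python3 - <<'E'
from h import *
K=np.array([[288.92668907,0,321.55847337],[0,288.92668907,193.53693316],[0,0,1]])
c=dict(intrinsics=K,k1=-0.034302840785065264,T=np.load('b3T.npy'))
f=lambda p,z:onz(c,(p[0]/4+250,p[1]/4+160),z)
P=dict(top=(400,107),left=(108,323),right=(606,370),bot=(329,553),cen=(360,347))
for k,v in P.items(): print(k,f(v,10).round(1))
for k,v in dict(tl=(125,82),tr=(657,136)).items(): print(k,f(v,10).round(1))
a=f(P['bot'],10)-f(P['top'],10);b=f(P['left'],10)-f(P['right'],10)
print(np.degrees(np.arctan2(a[1],a[0])),np.degrees(np.arctan2(b[1],b[0]))-90)
a=a=None
# cup ring top z=22: extents outer
print('cup top', np.array([f(p,22) for p in((398,475),(540,475),(470,410),(465,535))]).round(1))
# pocket inner corners top z=18
print('pk',np.array([f(p,18) for p in((124,366),(331,382),(115,475),(316,492))]).round(1))
print('cheeks z24',np.array([f(p,24) for p in((437,165),(618,183),(415,302),(586,325))]).round(1))
print('outer z25/15',f((112,52),15).round(1),f((690,118),15).round(1),f((73,560),25).round(1),f((580,605),25).round(1))
E
```

```text
top [450.6  93.3  10. ]
left [530.1  -7.4  10. ]
right [549.9 170.1  10. ]
bot [628.9  71.3  10. ]
cen [540.   81.6  10. ]
tl [441.7   3.   10. ]
tr [461.1 179.5  10. ]
-7.055491331900868 -186.36398026700977
cup top [[585.3  95.3  22. ]
 [585.7 146.4  22. ]
 [558.5 119.8  22. ]
 [611.5 120.6  22. ]]
pk [[542.7  -1.4  18. ]
 [549.3  71.1  18. ]
 [587.8  -7.   18. ]
 [595.3  66.   18. ]]
cheeks z24 [[465.9 104.4  24. ]
 [472.4 163.6  24. ]
 [515.1  98.9  24. ]
 [524.1 157.4  24. ]]
outer z25/15 [4.302e+02 1.000e-01 1.500e+01] [453.2 188.1  15. ] [619.8 -23.3  25. ] [641.3 164.7  25. ]
```

Emit:
jog_arm([
  {"offset": [-0.256,0.048,-0.031],"yaw": 0},
  {"offset": [-0.256,0.048,-0.031],"yaw": 0},
  {"offset": [-0.256,0.048,-0.031],"yaw": 0},
  {"offset": [-0.256,0.048,-0.031],"yaw": 0},
  {"offset": [-0.256,0.048,-0.031],"yaw": 0},
  {"offset": [-0.256,0.048,-0.031],"yaw": 0},
  {"offset": [-0.256,0.048,-0.031],"yaw": 0},
  {"offset": [-0.256,0.048,-0.031],"yaw": 0},
  {"offset": [-0.256,0.048,-0.031],"yaw": 0},
  {"offset": [-0.256,0.048,-0.031],"yaw": 0},
], fingers=0.05, grip_force=30)

```text
time_s: 3.53
eef_pos: [448.8, -193.4, 200.8]
ee_rot: [-0.499, 0.499, 0.501, -0.501]
force: [0.1, 0.2, 0.5]
grip_width: 0.581
```

```bash
python3 - <<'E'
from h import *
s=ctrl.sense();print(s['eef_pos'],s['time_s'],s['grip_width'])
c=cap('wrist','c1');np.save('c1T.npy',c['T'])
for d in ctrl.boxes_of('wrist','white_thread_mid')[:2]: print(d)
print(proj(c,[[570,-204,50],[570,-204,0]]))
E
```

```text
[ 448.80863955 -193.40354682  200.75895665] 3.5333 0.5812596858530167
{'box': [297.9, 251.9, 323.8, 294.3], 'score': 0.75}
[[311.60844934 285.19660065]
 [312.85138698 261.29414461]]
```

View pics/c1.png

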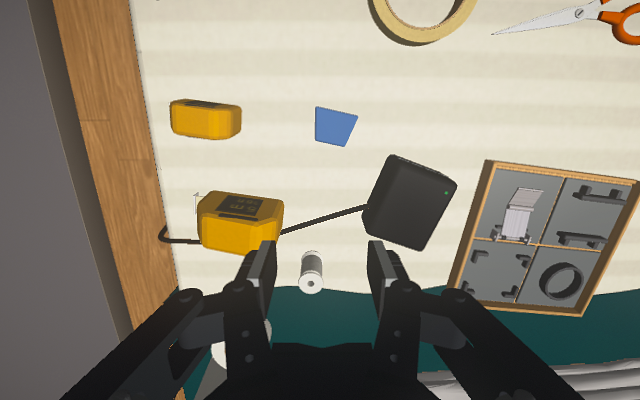

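Emit:
jog_arm([
  {"offset": [-0.011,0.08,-0.121],"yaw": 0},
  {"offset": [-0.011,0.08,-0.121],"yaw": 0},
  {"offset": [-0.011,0.08,-0.121],"yaw": 0},
  {"offset": [-0.011,0.08,-0.121],"yaw": 0},
  {"offset": [-0.011,0.08,-0.121],"yaw": 0},
  {"offset": [-0.011,0.09,-0.121],"yaw": 0},
  {"offset": [-0.011,0.12,-0.121],"yaw": 0},
  {"offset": [-0.011,0.15,-0.121],"yaw": 0},
  {"offset": [-0.011,0.163,-0.121],"yaw": 0},
  {"offset": [-0.011,0.163,-0.121],"yaw": 0},
  {"offset": [-0.011,0.163,-0.121],"yaw": 0},
])

```text
time_s: 4.55
eef_pos: [570.1, -203.8, 39.1]
ee_rot: [-0.498, 0.499, 0.502, -0.501]
force: [0.8, -0.1, 1.0]
grip_width: 0.585
```

```bash
python3 - <<'E'
from h import *
s=ctrl.sense();print(s['eef_pos'],s['time_s'],s['grip_width'])
c=cap('wrist','d1')
E
```

```text
[ 570.11341479 -203.78554464   39.11941499] 4.55 0.584956263166534
```

View pics/d1.png

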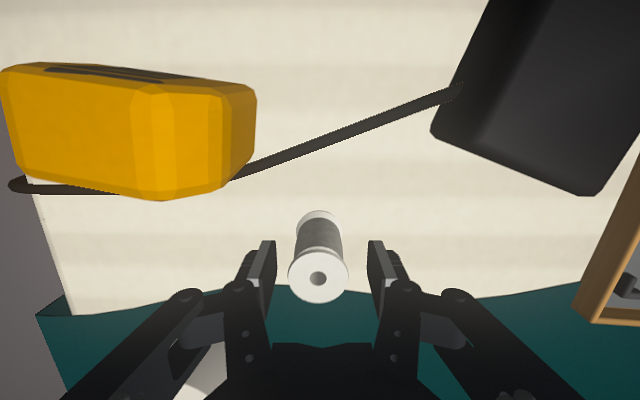

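Emit:
jog_arm([
  {"offset": [0,0,0],"yaw": 0},
  {"offset": [0,0,0],"yaw": 0},
  {"offset": [0,0,0],"yaw": 0},
  {"offset": [0,0,0],"yaw": 0},
  {"offset": [0,0,0],"yaw": 0},
  {"offset": [0,0,0],"yaw": 0},
], fingers=0.01, grip_force=35)

```text
time_s: 5.1
eef_pos: [571.7, -204.8, 42.1]
ee_rot: [-0.496, 0.501, 0.502, -0.501]
force: [-0.2, -0.2, 7.1]
grip_width: 0.292
```

```bash
python3 - <<'E'
from h import *
s=ctrl.sense();print(s['eef_pos'],s['time_s'],s['grip_width'],s['force'])
c=cap('wrist','d2')
print(onz(c,(318,278),50), proj(c,[s['eef_pos'],s['eef_pos']-[0,0,17]]))
E
```

```text
[ 571.71277954 -204.81687472   42.09802132] 5.1 0.2916438857489244 [-0.20920867 -0.1644426   7.07594146]
[ 571.13206161 -206.31611956   50.        ] [[321.21289694 269.5520126 ]
 [321.36819138 252.06366826]]
```

View pics/d2.png

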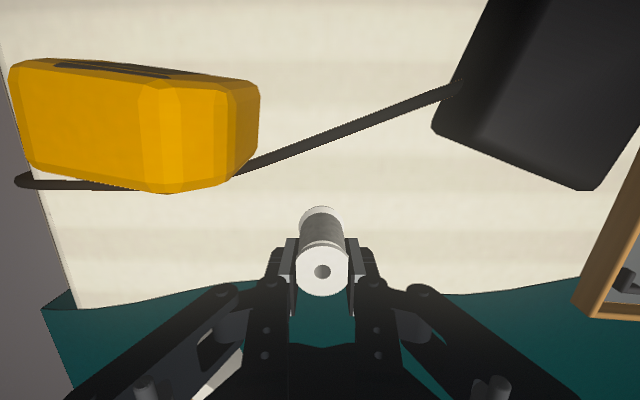

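Emit:
jog_arm([
  {"offset": [0,0,0],"yaw": 0},
  {"offset": [0,0,0],"yaw": 0},
  {"offset": [0,0,0],"yaw": 0},
])

```text
time_s: 5.4
eef_pos: [571.8, -204.9, 42.4]
ee_rot: [-0.496, 0.501, 0.502, -0.501]
force: [0.5, 0.2, -0.4]
grip_width: 0.289
```

Emit:
jog_arm([
  {"offset": [0,-0.02,0],"yaw": 0},
  {"offset": [0,-0.05,0],"yaw": 0},
  {"offset": [0,-0.08,0],"yaw": 0},
  {"offset": [0,-0.1,0],"yaw": 0},
  {"offset": [0,-0.1,0],"yaw": 0},
])

```text
time_s: 5.82
eef_pos: [572.6, -205.2, 147.1]
ee_rot: [-0.493, 0.504, 0.503, -0.5]
force: [1.1, 0.1, 0.3]
grip_width: 0.29
```

```bash
python3 - <<'E'
from h import *
s=ctrl.sense();print(s['eef_pos'],s['time_s'],s['grip_width'],s['force'])
c=cap('wrist','d3');crop(c,(240,180,400,320),'d3c',4)
c=cap('side');crop(c,(240,100,360,210),'d3s',5)
E
```

```text
[ 572.60478892 -205.23510786  147.08647937] 5.8167 0.2902503164740712 [1.09039852 0.09320119 0.33446085]
```

View pics/d3c.png

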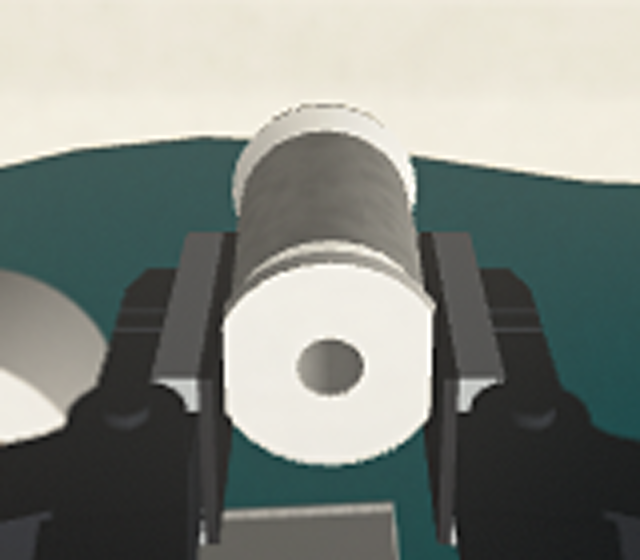

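View pics/d3s.png

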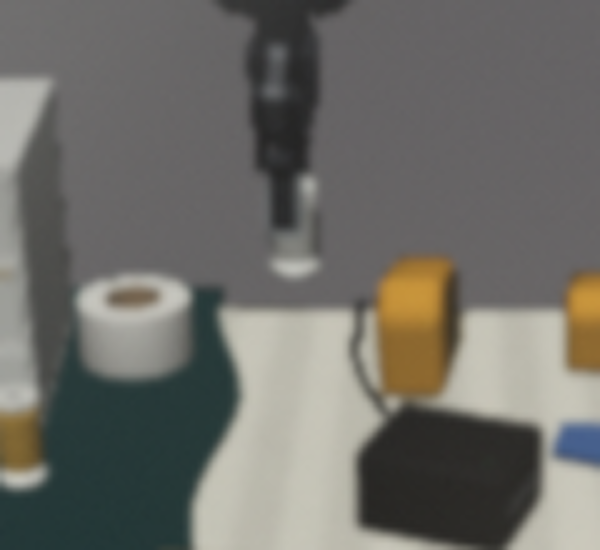

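```bash
python3 - <<'E'
from h import *
s=ctrl.sense();p=s['eef_pos'];c=cap('wrist');Rm=Rt(s['ee_rot'])
print(s['time_s'],p,Rm.round(4))
print(onz(c,(322.5,271.7),p[2]+8)-p)
def off(T): 
    return Rm.T@(np.array(T)-p)/1000
print(off([587,120.5,147]))
E
```

```text
5.9167 [ 571.06294543 -204.40330622  142.57739348] [[-0.0056  0.0074 -1.    ]
 [ 1.     -0.0043 -0.0057]
 [-0.0044 -1.     -0.0073]]
[-4.21816211  0.63518135  8.        ]
[ 0.32478626 -0.00570809 -0.01780477]
```

Emit:
jog_arm([
  {"offset": [0.05,-0.008,0.01],"yaw": 0},
  {"offset": [0.1,-0.008,0.02],"yaw": 0},
  {"offset": [0.14,-0.008,0.03],"yaw": 0},
  {"offset": [0.18,-0.008,0.04],"yaw": 0},
  {"offset": [0.22,-0.008,0.05],"yaw": 0},
  {"offset": [0.26,-0.008,0.05],"yaw": 0},
  {"offset": [0.3,-0.008,0.05],"yaw": 0},
  {"offset": [0.324,-0.008,0.05],"yaw": 0},
  {"offset": [0.324,-0.008,0.05],"yaw": 0},
  {"offset": [0.324,-0.008,0.05],"yaw": 0},
  {"offset": [0.324,-0.008,0.05],"yaw": 0},
])

```text
time_s: 6.88
eef_pos: [518.4, 119.2, 147.1]
ee_rot: [-0.497, 0.5, 0.501, -0.501]
force: [-0.6, -0.2, -0.0]
grip_width: 0.288
```

```bash
cat >> h.py <<'E'
def fittray(c,name):
    pass
E
python3 - <<'E'
from h import *
c=cap('wrist','e1');s=ctrl.sense();print(s['eef_pos'],s['time_s'],s['grip_width'])
np.save('e1T.npy',c['T']);crop(c,(150,130,420,330),'e1c',3)
for t in('spool_cup','chalk_pocket','measure_cradle'):
  for d in ctrl.boxes_of('wrist',t)[:1]:
    b=np.array(d['box']);print(t,d['score'],b,onz(c,((b[0]+b[2])/2,(b[1]+b[3])/2),16))
E
```

```text
[518.6026005  118.63176296 147.32031823] 6.9333 0.2890290841400777
spool_cup 0.94 [282.1 207.9 370.6 292.4] [583.43989788 124.04542642  16.        ]
measure_cradle 0.9 [284.9 113.9 393.3 215.6] [495.4218351  134.66040445  16.        ]
```

View pics/e1.png

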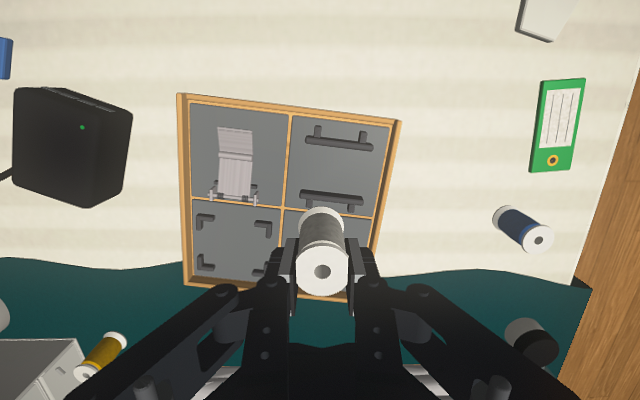

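View pics/e1c.png

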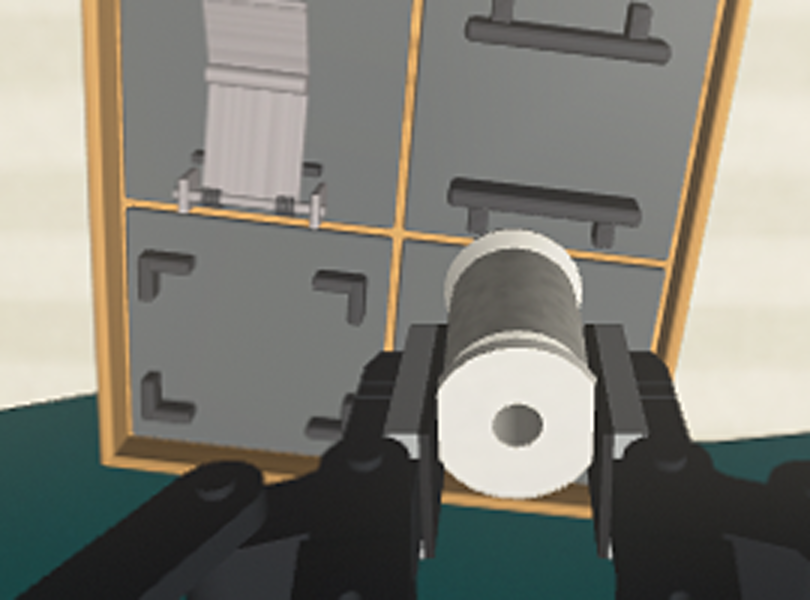

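```bash
python3 - <<'E'
from h import *
K=np.array([[288.92668907,0,321.55847337],[0,288.92668907,193.53693316],[0,0,1]])
c=dict(intrinsics=K,k1=-0.034302840785065264,T=np.load('e1T.npy'))
f=lambda p,z:onz(c,(p[0]/3+150,p[1]/3+130),z).round(1)
for n,p,z in [('cross',(398,236),10),('left',(125,203),10),('right',(668,264),10),('LTLin',(157,270),18),('LTRin',(347,290),18),('LBLin',(162,402),18),('L out',(139,255),18),('LoutBL',(141,424),18),('hinge',(180,205),16),('hinge',(316,222),16)]: print(n,f(p,z))
b=dict(c,T=np.load('b3T.npy'))
# predicted tray model overlay
ang=np.radians(-6.5)
for cen in((538,81.6),(540,81.6),(536,81.6)):
  for cc,nm in((b,'b3'),(c,'e1')):
    ex=np.array([np.cos(ang),np.sin(ang)]);ey=np.array([-ex[1],ex[0]])
    w=lambda x,y,z:[*(np.array(cen)+ex*x+ey*y),z]
    q=proj(cc,[w(0,0,10),w(44.5-26,-44.5-32,18),w(44.5+26,-44.5-32,18),w(44.5+26,44.5,22),w(44.5-26,44.5,22)])
    print(cen,nm,((q-[250,160])*4 if nm=='b3' else (q-[150,130])*3).round(0).tolist())
E
```

```text
cross [541.1  80.9  10. ]
left [530.3  -7.5  10. ]
right [550.5 169.6  10. ]
LTLin [550.3   3.6  18. ]
LTRin [556.9  64.8  18. ]
LBLin [599.8  -1.4  18. ]
L out [545.1  -1.6  18. ]
LoutBL [608.7 -10.   18. ]
hinge [528.7  13.   16. ]
hinge [534.1  55.9  16. ]
(538, 81.6) b3 [[360.0, 342.0], [139.0, 379.0], [129.0, 502.0], [457.0, 539.0], [481.0, 417.0]]
(538, 81.6) e1 [[400.0, 227.0], [156.0, 263.0], [159.0, 401.0], [510.0, 446.0], [529.0, 310.0]]
(540, 81.6) b3 [[360.0, 347.0], [139.0, 384.0], [130.0, 506.0], [457.0, 543.0], [480.0, 422.0]]
(540, 81.6) e1 [[400.0, 233.0], [157.0, 268.0], [160.0, 406.0], [510.0, 451.0], [529.0, 315.0]]
(536, 81.6) b3 [[360.0, 337.0], [138.0, 374.0], [129.0, 497.0], [457.0, 534.0], [481.0, 412.0]]
(536, 81.6) e1 [[400.0, 221.0], [155.0, 257.0], [158.0, 396.0], [510.0, 441.0], [529.0, 304.0]]
```

Emit:
jog_arm([
  {"offset": [0.001,0.01,-0.04],"yaw": 0},
  {"offset": [0.001,0.03,-0.073],"yaw": 0},
  {"offset": [0.001,0.04,-0.073],"yaw": 0},
  {"offset": [0.001,0.045,-0.073],"yaw": 0},
  {"offset": [0.001,0.055,-0.073],"yaw": 0},
  {"offset": [0.001,0.07,-0.073],"yaw": 0},
  {"offset": [0.001,0.08,-0.073],"yaw": 0},
  {"offset": [0.001,0.086,-0.073],"yaw": 0},
  {"offset": [0.001,0.086,-0.073],"yaw": 0},
  {"offset": [0.001,0.086,-0.073],"yaw": 0},
])

```text
time_s: 7.92
eef_pos: [592.3, 119.4, 62.7]
ee_rot: [-0.497, 0.501, 0.501, -0.5]
force: [0.3, -0.2, 0.2]
grip_width: 0.293
```

```bash
python3 - <<'E'
from h import *
c=cap('wrist','f1');s=ctrl.sense();print(s['eef_pos'],s['time_s'],s['grip_width'],s['force'],Rt(s['ee_rot'])[:,1])
crop(c,(200,150,440,330),'f1c',3)
c=cap('side');crop(c,(240,190,360,280),'f1s',5)
E
```

```text
[592.5505661  119.40692705  63.05945095] 7.9667 0.2863973559219645 [-0.38105098  0.40046307 -0.05509835] [ 0.00617031 -0.00334805 -0.99997536]
```

View pics/f1c.png

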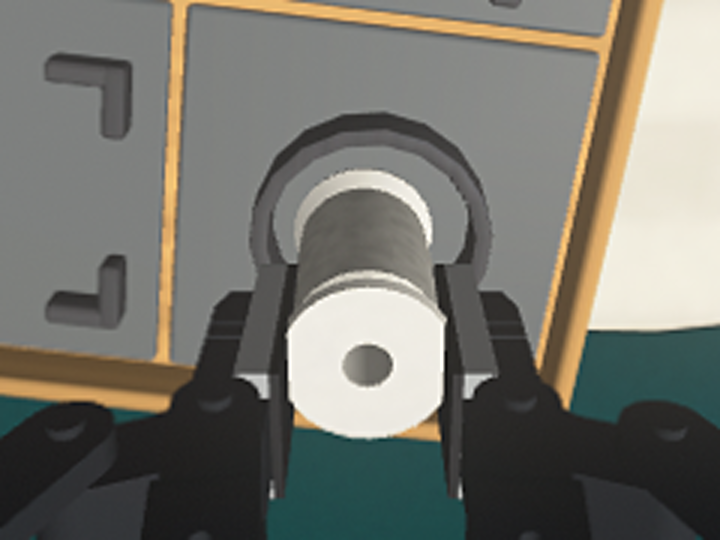

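View pics/f1s.png

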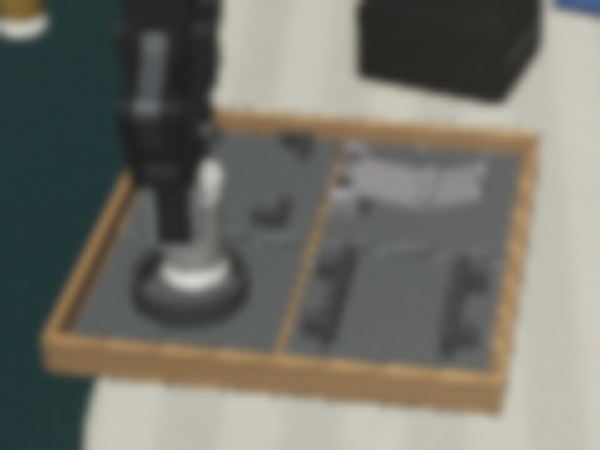

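Emit:
jog_arm([
  {"offset": [0.001,0.004,-0.001],"yaw": 0},
  {"offset": [0.001,0.008,-0.001],"yaw": 0},
  {"offset": [0.001,0.01,-0.001],"yaw": 0},
  {"offset": [0.001,0.01,-0.001],"yaw": 0},
  {"offset": [0.001,0.01,-0.001],"yaw": 0},
])

```text
time_s: 8.43
eef_pos: [593.6, 120.4, 53.0]
ee_rot: [-0.497, 0.501, 0.502, -0.5]
force: [0.7, -0.1, -0.7]
grip_width: 0.285
```

Emit:
jog_arm([
  {"offset": [0,0.001,0],"yaw": 0},
  {"offset": [0,0.001,0],"yaw": 0},
  {"offset": [0,0.001,0],"yaw": 0},
])

```text
time_s: 8.68
eef_pos: [593.8, 120.4, 52.3]
ee_rot: [-0.497, 0.502, 0.502, -0.5]
force: [0.3, -0.3, 1.5]
grip_width: 0.289
```

Emit:
jog_arm([
  {"offset": [0,0,0],"yaw": 0},
  {"offset": [0,0,0],"yaw": 0},
  {"offset": [0,0,0],"yaw": 0},
  {"offset": [0,0,0],"yaw": 0},
  {"offset": [0,0,0],"yaw": 0},
], fingers=0.046)

```text
time_s: 9.1
eef_pos: [593.8, 120.3, 52.2]
ee_rot: [-0.497, 0.502, 0.502, -0.5]
force: [-0.3, 0.1, 0.7]
grip_width: 0.538
```

Emit:
jog_arm([
  {"offset": [0,-0.03,0],"yaw": 0},
  {"offset": [0,-0.06,0],"yaw": 0},
  {"offset": [0,-0.1,0],"yaw": 0},
  {"offset": [0,-0.13,0.01],"yaw": 0},
  {"offset": [0,-0.15,0.04],"yaw": 0},
  {"offset": [-0.04,-0.15,0.08],"yaw": 0},
  {"offset": [-0.08,-0.15,0.12],"yaw": 0},
  {"offset": [-0.12,-0.15,0.16],"yaw": 0},
  {"offset": [-0.15,-0.15,0.19],"yaw": 0},
  {"offset": [-0.19,-0.15,0.21],"yaw": 0},
  {"offset": [-0.19,-0.15,0.21],"yaw": 0},
])

```text
time_s: 10.02
eef_pos: [385.3, -66.1, 201.6]
ee_rot: [-0.496, 0.501, 0.502, -0.5]
force: [1.0, -0.9, 0.3]
grip_width: 0.536
```

```bash
python3 - <<'E'
from h import *
c=cap('wrist','g1');s=ctrl.sense();print(s['eef_pos'],s['time_s'],s['grip_width'],s['force'])
c=cap('wrist','g1');s=ctrl.sense();np.save('g1T.npy',c['T']);np.save('g1R.npy',Rt(s['ee_rot']));print(s['eef_pos'],Rt(s['ee_rot']).round(4))
for t,z in(('blue_chalk_mid',4),('tape_measure_mid',27)):
  for d in ctrl.boxes_of('wrist',t)[:2]:
    b=np.array(d['box']);print(t,d['score'],b,onz(c,((b[0]+b[2])/2,(b[1]+b[3])/2),z))
crop(c,(0,60,320,260),'g1c',2.5)
E
```

```text
[382.61304833 -71.05157994 201.40603564] 10.0667 0.5394977100716306 [ 2.24060602 -2.9816905   0.31854538]
[384.63667964 -68.82726569 201.67455194] [[ 0.0029  0.0064 -1.    ]
 [ 1.     -0.0044  0.0029]
 [-0.0044 -1.     -0.0064]]
blue_chalk_mid 0.67 [209.3 165.5 249.6 203.9] [ 399.62214096 -180.15271622    4.        ]
tape_measure_mid 0.68 [ 67.1 161.8 146.5 204.3] [ 390.41394778 -310.01832741   27.        ]
tape_measure_mid 0.64 [ 99.7 237.  194.6 307.3] [ 505.61002116 -287.64649775   27.        ]
```

View pics/g1.png

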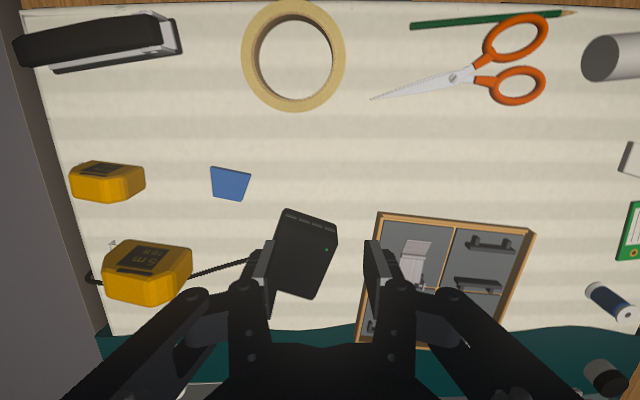

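View pics/g1c.png

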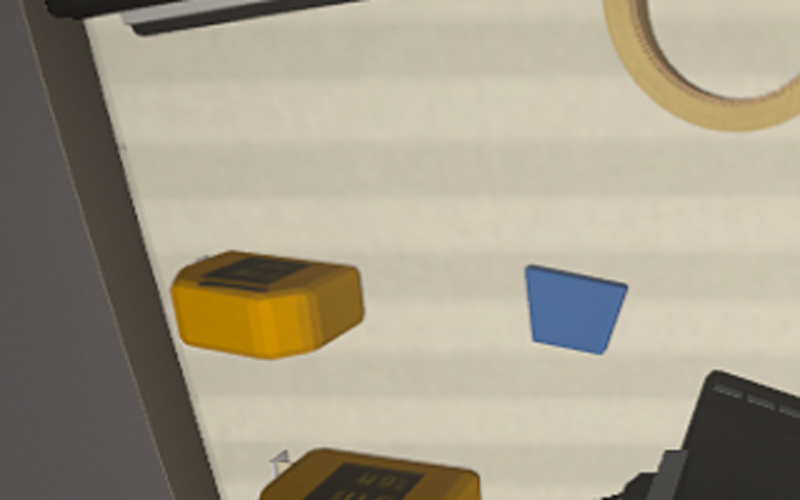

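```bash
python3 - <<'E'
from h import *
K=np.array([[288.92668907,0,321.55847337],[0,288.92668907,193.53693316],[0,0,1]])
c=dict(intrinsics=K,k1=-0.034302840785065264,T=np.load('g1T.npy'))
P=np.array([onz(c,(p[0]/2.5,p[1]/2.5+60),8)[:2] for p in((527,267),(628,286),(605,353),(535,340))])
print(P.round(1)); d=np.roll(P,-1,0)-P;print(np.hypot(*d.T),np.degrees(np.arctan2(d[:,1],d[:,0])),P.mean(0))
m=((P[2]+P[3])-(P[0]+P[1]))/2;print(np.hypot(*m),np.degrees(np.arctan2(m[1],m[0])),(P[2]+P[3]+P[0]+P[1])/4)
E
```

```text
[[ 377.  -198. ]
 [ 386.  -152.4]
 [ 418.8 -166. ]
 [ 412.3 -198.6]]
[46.44587654 35.47095548 33.27076068 35.28497342] [  78.82151067  -22.52273879 -101.25010845  178.93812606] [ 398.53840983 -178.75453825]
34.75935115625599 -11.820845770041684 [ 398.53840983 -178.75453825]
```

Emit:
jog_arm([
  {"offset": [-0.04,0.03,-0.01],"yaw": 0.12},
  {"offset": [-0.08,0.05,-0.014],"yaw": 0.24},
  {"offset": [-0.11,0.08,-0.014],"yaw": 0.36},
  {"offset": [-0.11,0.1,-0.014],"yaw": 0.48},
  {"offset": [-0.11,0.11,-0.014],"yaw": 0.6},
  {"offset": [-0.11,0.11,-0.014],"yaw": 0.72},
  {"offset": [-0.11,0.11,-0.014],"yaw": 0.84},
  {"offset": [-0.11,0.11,-0.014],"yaw": 0.96},
  {"offset": [-0.11,0.11,-0.014],"yaw": 1.08},
  {"offset": [-0.11,0.11,-0.014],"yaw": 1.2},
  {"offset": [-0.11,0.11,-0.014],"yaw": 1.32},
  {"offset": [-0.11,0.11,-0.014],"yaw": 1.44},
], fingers=0.048)

```text
time_s: 11.22
eef_pos: [402.8, -175.1, 92.0]
ee_rot: [-0.704, 0.707, 0.048, -0.043]
force: [0.3, 0.3, 0.3]
grip_width: 0.562
```

Emit:
jog_arm([
  {"offset": [0,0,0],"yaw": 0.12},
  {"offset": [0,0,0],"yaw": 0.24},
  {"offset": [0,0,0],"yaw": 0.33},
  {"offset": [0,0,0],"yaw": 0.33},
  {"offset": [0,0,0],"yaw": 0.33},
])

```text
time_s: 11.63
eef_pos: [403.5, -174.2, 91.9]
ee_rot: [-0.703, 0.705, -0.067, 0.072]
force: [0.6, 0.2, -0.3]
grip_width: 0.56
```

```bash
cat >> h.py <<'E'
def st():
    s=ctrl.sense();Rm=Rt(s['ee_rot'])
    print('t',round(s['time_s'],2),'p',s['eef_pos'].round(1),'yaw x',np.degrees(np.arctan2(Rm[1,0],Rm[0,0])).round(1),'down',Rm[:,1].round(4),'w',(s['grip_width']*85.4).round(1),'F',s['force'].round(1))
    return s['eef_pos'],Rm
def off(T,yawdeg=None):
    p,Rm=st();o=Rm.T@(np.array(T,float)-p)/1000
    y=None
    if yawdeg is not None: y=-np.radians(yawdeg-np.degrees(np.arctan2(Rm[1,0],Rm[0,0])))
    print('offset',o.round(4),'yaw',y)
E
python3 - <<'E'
from h import *
c=cap('wrist','i1')
off([398.5,-178.8,18],-11.5)
np.save('i1T.npy',c['T']);print(proj(c,[[377,-198,8],[386,-152.4,8],[418.8,-166,8],[412.3,-198.6,8]]).round(0))
E
```

```text
Traceback (most recent call last):
  File "h.py", line 39, in off
    p,Rm=st();o=Rm.T@(np.array(T,float)-p)/1000
         ~~^^
  File "h.py", line 36, in st
    print('t',round(s['time_s'],2),'p',s['eef_pos'].round(1),'yaw x',np.degrees(np.arctan2(Rm[1,0],Rm[0,0])).round(1),'down',Rm[:,1].round(4),'w',(s['grip_width']*85.4).round(1),'F',s['force'].round(1))
                                                                                                                                                  ^^^^^^^^^^^^^^^^^^^^^^^^^^^^
AttributeError: 'float' object has no attribute 'round'
```

View pics/i1.png

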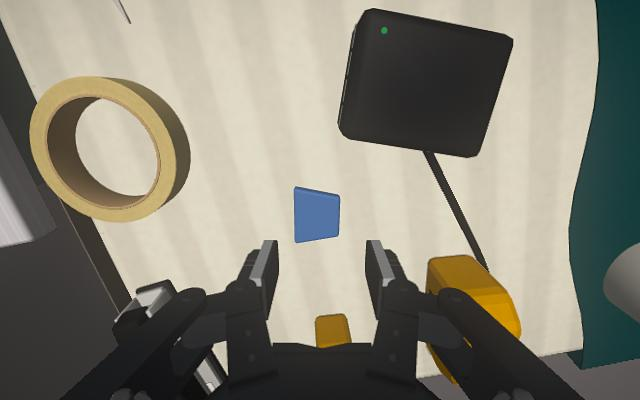

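```bash
sed -i "s/(s\['grip_width'\]\*85.4).round(1)/round(s['grip_width']*85.4,1)/" h.py; python3 - <<'E'
from h import *
c=cap('wrist','i1')
P=np.array([onz(c,p,8)[:2] for p in((294.5,242),(294.5,187.5),(339.5,195.5),(338,237.5))])
print(P.round(1),P.mean(0)); d=np.roll(P,-1,0)-P;print(np.hypot(*d.T),np.degrees(np.arctan2(d[:,1],d[:,0])))
off([399,-178.8,18],-11.5)
E
```

```text
[[ 376.5 -199.2]
 [ 387.  -153.9]
 [ 419.4 -167.1]
 [ 411.8 -202.2]] [ 398.68703622 -180.609488  ]
[46.4457659  34.91319247 35.95922014 35.46858792] [  76.92676395  -22.09246617 -102.06907675  175.06152099]
t 11.73 p [ 403.2 -174.5   91.9] yaw x -11.3 down [ 0.0074 -0.0031 -1.    ] w 47.9 F [-1.2  0.3  0.7]
offset [-0.0039  0.0739 -0.0049] yaw 0.003128291332919918
```

Emit:
jog_arm([
  {"offset": [-0.004,0.02,-0.006],"yaw": 0.018},
  {"offset": [-0.004,0.04,-0.006],"yaw": 0.018},
  {"offset": [-0.004,0.055,-0.006],"yaw": 0.018},
  {"offset": [-0.004,0.065,-0.006],"yaw": 0.018},
  {"offset": [-0.004,0.07,-0.006],"yaw": 0.018},
  {"offset": [-0.004,0.073,-0.006],"yaw": 0.018},
  {"offset": [-0.004,0.073,-0.006],"yaw": 0.018},
  {"offset": [-0.004,0.073,-0.006],"yaw": 0.018},
])

```text
time_s: 12.4
eef_pos: [398.9, -180.0, 19.3]
ee_rot: [-0.702, 0.704, -0.073, 0.079]
force: [-0.2, 0.2, 0.3]
grip_width: 0.562
```

```bash
python3 - <<'E'
from h import *
c=cap('wrist','i2');st()
E
```

```text
t 12.45 p [ 399.  -180.1   19.4] yaw x -12.3 down [ 0.0082 -0.0038 -1.    ] w 47.9 F [ 0.1  0.5 -0.4]
```

View pics/i2.png

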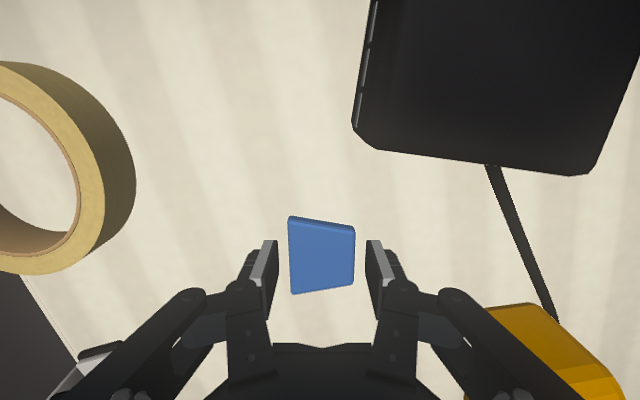

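Emit:
jog_arm([
  {"offset": [0,0.0025,0],"yaw": 0},
  {"offset": [0,0.0025,0],"yaw": 0},
])

```text
time_s: 12.62
eef_pos: [399.1, -180.2, 17.1]
ee_rot: [-0.702, 0.704, -0.073, 0.079]
force: [-1.0, 0.1, 0.2]
grip_width: 0.563
```

Emit:
jog_arm([
  {"offset": [0,0,0],"yaw": 0},
  {"offset": [0,0,0],"yaw": 0},
  {"offset": [0,0,0],"yaw": 0},
  {"offset": [0,0,0],"yaw": 0},
  {"offset": [0,0,0],"yaw": 0},
  {"offset": [0,0,0],"yaw": 0},
], fingers=0.02, grip_force=35)

```text
time_s: 13.12
eef_pos: [399.3, -180.3, 17.5]
ee_rot: [-0.702, 0.704, -0.072, 0.079]
force: [-1.7, 1.2, 6.4]
grip_width: 0.407
```

```bash
python3 - <<'E'
from h import *
c=cap('wrist','i3');st();crop(c,(220,180,420,330),'i3c',4)
E
```

```text
t 13.17 p [ 399.2 -180.2   17.5] yaw x -12.3 down [ 0.009  -0.0045 -0.9999] w 35.0 F [-1.3  1.4  6.6]
```

View pics/i3c.png

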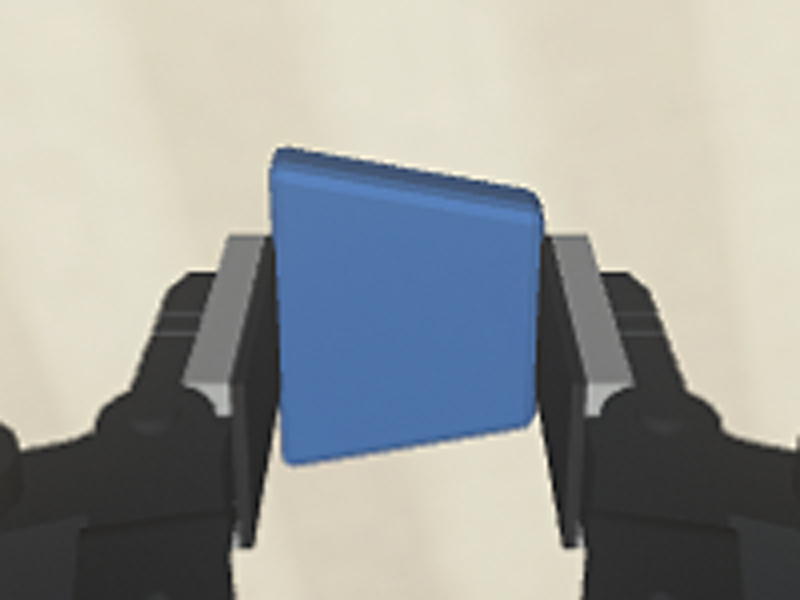

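Emit:
jog_arm([
  {"offset": [0,-0.02,0],"yaw": 0},
  {"offset": [0,-0.06,0],"yaw": 0},
  {"offset": [0.01,-0.095,0.02],"yaw": -0.02},
  {"offset": [0.03,-0.095,0.055],"yaw": -0.04},
  {"offset": [0.05,-0.095,0.09],"yaw": -0.06},
  {"offset": [0.068,-0.095,0.125],"yaw": -0.08},
  {"offset": [0.085,-0.095,0.16],"yaw": -0.1},
  {"offset": [0.105,-0.095,0.195],"yaw": -0.1},
  {"offset": [0.12,-0.095,0.225],"yaw": -0.1},
  {"offset": [0.131,-0.09,0.246],"yaw": -0.1},
  {"offset": [0.131,-0.09,0.246],"yaw": -0.1},
  {"offset": [0.131,-0.09,0.246],"yaw": -0.1},
])

```text
time_s: 14.17
eef_pos: [578.8, 33.4, 107.5]
ee_rot: [-0.705, 0.707, -0.037, 0.043]
force: [-0.0, -0.5, -0.5]
grip_width: 0.408
```

```bash
python3 - <<'E'
from h import *
c=cap('wrist','k1');off([579.2,32,30],-6.5)
b=np.load('i1T.npy') if 0 else None
E
```

```text
t 14.22 p [578.5  32.6 107.8] yaw x -6.5 down [ 0.0081 -0.0046 -1.    ] w 34.7 F [-0.2 -0.4 -0.4]
offset [ 0.0001  0.0778 -0.0002] yaw -0.0007636461385303891
```

View pics/k1.png

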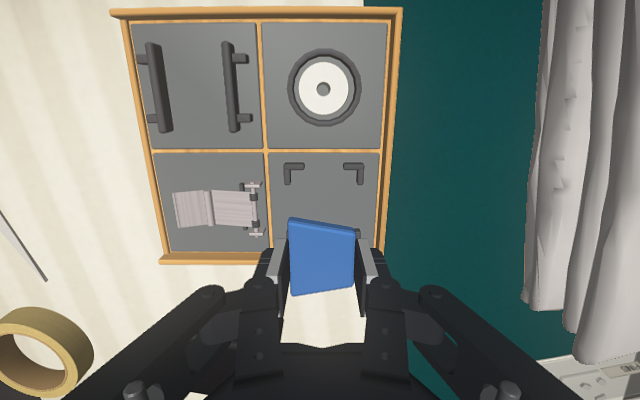

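```bash
python3 - <<'E'
from h import *
c=cap('wrist');np.save('k1T.npy',c['T'])
crop(c,(120,0,410,260),'k1c',2.7)
for n,p,z in [('cross',(265.5,150.5),10),('seamL',(151,151.5),10),('seamR',(379,151),10),('seamT',(260,22),10),('seamB',(267.5,246),10),('spooltop',(323,88.5),60)]: print(n,onz(c,p,z).round(1))
E
```

```text
cross [540.8  79.6  10. ]
seamL [451.5  89.6  10. ]
seamR [628.4  69.   10. ]
seamT [552.4 167.6  10. ]
seamB [527.7  -3.1  10. ]
spooltop [589.5 118.8  60. ]
```

View pics/k1c.png

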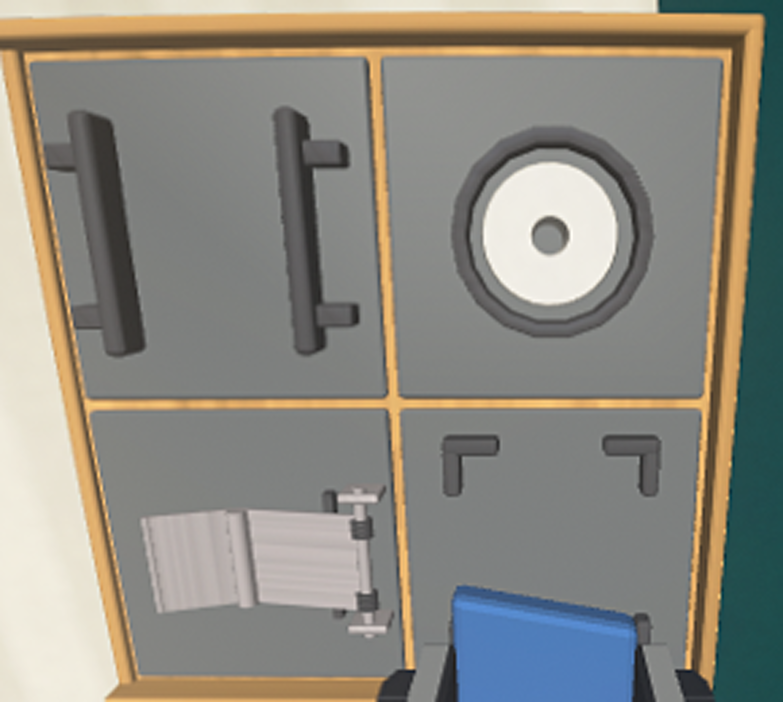

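Emit:
jog_arm([
  {"offset": [0,0.02,0],"yaw": 0},
  {"offset": [0,0.045,0],"yaw": 0},
  {"offset": [0,0.062,0],"yaw": 0},
  {"offset": [0,0.072,0],"yaw": 0},
  {"offset": [0,0.076,0],"yaw": 0},
  {"offset": [0,0.078,0],"yaw": 0},
  {"offset": [0,0.08,0],"yaw": 0},
  {"offset": [0,0.08,0],"yaw": 0},
])

```text
time_s: 14.93
eef_pos: [579.4, 31.5, 28.8]
ee_rot: [-0.704, 0.707, -0.037, 0.044]
force: [-0.2, 0.4, -0.5]
grip_width: 0.406
```

```bash
python3 - <<'E'
from h import *
c=cap('wrist','k2');st();crop(c,(180,130,460,330),'k2c',2.8)
E
```

```text
t 14.98 p [579.4  31.6  28.9] yaw x -6.6 down [ 0.0097 -0.0048 -0.9999] w 34.4 F [-1.1 -0.3  0.2]
```

View pics/k2c.png

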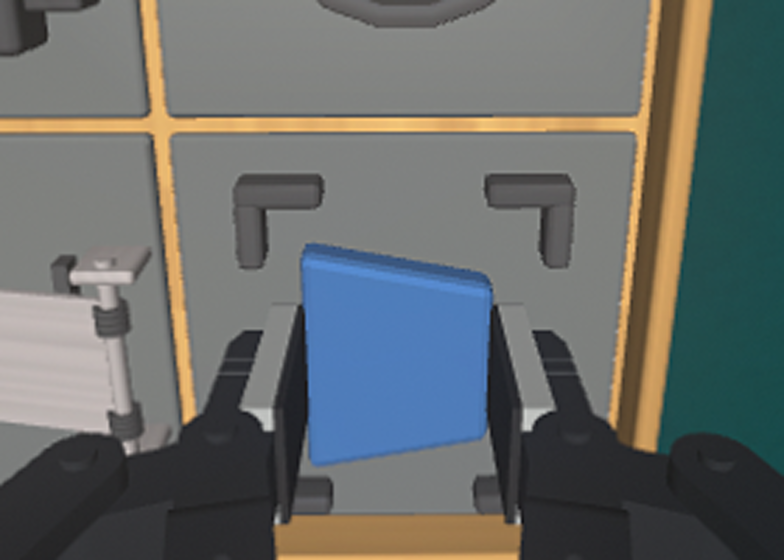

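Emit:
jog_arm([
  {"offset": [0,0.0015,0],"yaw": 0},
  {"offset": [0,0.0015,0],"yaw": 0},
  {"offset": [0,0.0015,0],"yaw": 0},
])

```text
time_s: 15.23
eef_pos: [579.6, 31.5, 27.6]
ee_rot: [-0.704, 0.707, -0.037, 0.044]
force: [1.2, -0.4, -0.4]
grip_width: 0.405
```

Emit:
jog_arm([
  {"offset": [0,0,0],"yaw": 0},
  {"offset": [0,0,0],"yaw": 0},
  {"offset": [0,0,0],"yaw": 0},
], fingers=0.046)

```text
time_s: 15.48
eef_pos: [579.6, 31.6, 27.7]
ee_rot: [-0.704, 0.707, -0.037, 0.044]
force: [-0.6, 0.2, -0.6]
grip_width: 0.536
```

Emit:
jog_arm([
  {"offset": [0,-0.02,0],"yaw": 0},
  {"offset": [0,-0.05,0],"yaw": 0},
  {"offset": [0,-0.08,0],"yaw": 0},
  {"offset": [0,-0.11,0],"yaw": 0},
])

```text
time_s: 15.82
eef_pos: [578.2, 32.1, 139.0]
ee_rot: [-0.704, 0.707, -0.037, 0.044]
force: [0.6, -0.1, -0.2]
grip_width: 0.539
```

```bash
python3 - <<'E'
from h import *
c=cap('wrist','k3');off([395,-250,200],4);crop(c,(180,100,460,300),'k3c',2.8)
E
```

```text
t 15.87 p [580.7  32.  145.3] yaw x -6.6 down [ 0.0196 -0.0063 -0.9998] w 46.1 F [ 2.7 -0.6  6.3]
offset [-0.1511 -0.0566 -0.3016] yaw -0.18462392570849953
```

View pics/k3c.png

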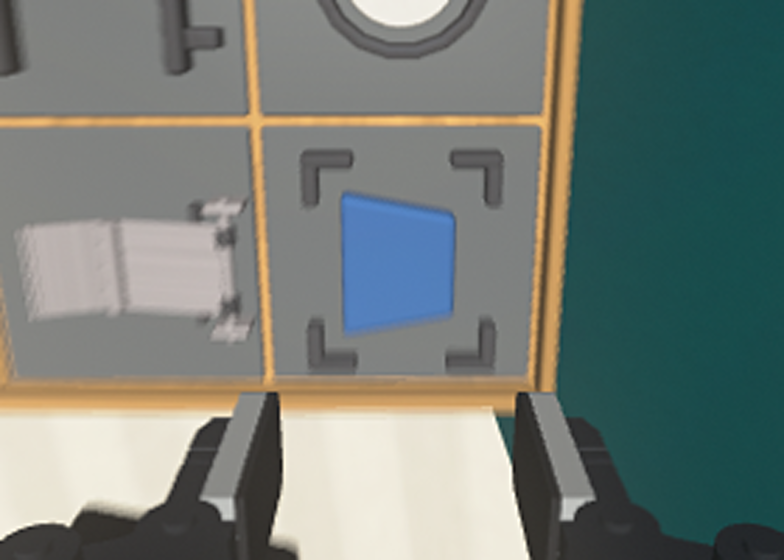

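Emit:
jog_arm([
  {"offset": [-0.153,-0.055,-0.287],"yaw": 0},
  {"offset": [-0.153,-0.055,-0.287],"yaw": 0},
  {"offset": [-0.153,-0.055,-0.287],"yaw": 0},
  {"offset": [-0.153,-0.055,-0.287],"yaw": 0},
  {"offset": [-0.153,-0.055,-0.287],"yaw": 0},
  {"offset": [-0.153,-0.055,-0.287],"yaw": 0},
  {"offset": [-0.153,-0.055,-0.287],"yaw": 0},
  {"offset": [-0.153,-0.055,-0.287],"yaw": 0},
  {"offset": [-0.153,-0.055,-0.287],"yaw": 0},
  {"offset": [-0.153,-0.055,-0.287],"yaw": 0},
  {"offset": [-0.153,-0.055,-0.287],"yaw": 0},
], fingers=0.056)

```text
time_s: 16.78
eef_pos: [394.9, -235.0, 198.2]
ee_rot: [-0.704, 0.708, -0.034, 0.048]
force: [-0.3, 0.2, -0.6]
grip_width: 0.653
```

```bash
python3 - <<'E'
from h import *
c=cap('wrist','l1');st();np.save('l1T.npy',c['T']);crop(c,(220,160,420,310),'l1c',4)
for d in ctrl.boxes_of('wrist','tape_measure_mid')[:2]:
    b=np.array(d['box']);print(d['score'],b,onz(c,((b[0]+b[2])/2,(b[1]+b[3])/2),27))
E
```

```text
t 16.83 p [ 395.1 -234.5  198.1] yaw x -6.5 down [ 0.0194 -0.0057 -0.9998] w 56.2 F [-0.2 -0.3 -0.6]
0.89 [307.7 209.5 336.9 270. ] [ 390.47433603 -309.46184502   27.        ]
0.57 [388.5 163.5 451.5 251.8] [ 503.25103261 -283.6024384    27.        ]
```

View pics/l1.png

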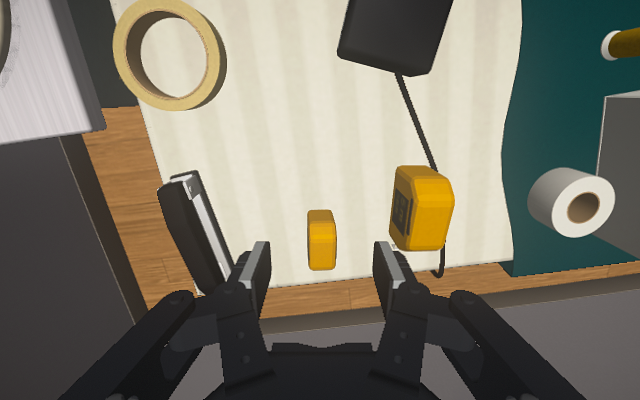

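View pics/l1c.png

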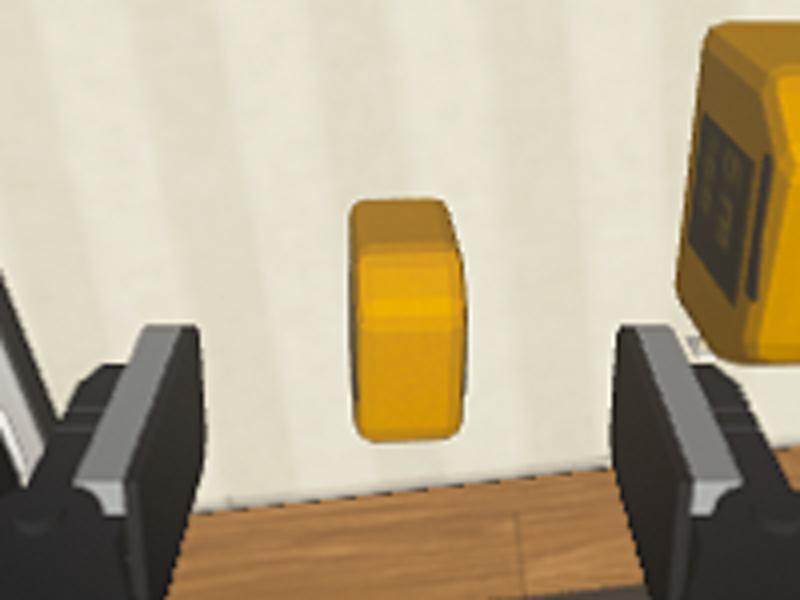

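```bash
cat > fit.py <<'E'
from h import *
from scipy.optimize import minimize
def hullmask(c,x,y,yaw,L=66,W=31,H=54,ch=14,e=3,z0=0):
    # octagon-ish profile in y-z, flanks inset e at edges
    prof=[]
    for s in(-1,1):
        for yy,zz in((L/2,4),(L/2,H-ch),(L/2-ch,H),(L/2-4,0)): prof.append((s*yy,zz))
    pts=[]
    for yy,zz in prof:
        for sx in(-1,1):
            pts.append((sx*(W/2-e),yy,zz))           # full profile narrower
            pts.append((sx*W/2,yy*(1-2*e/L),27+(zz-27)*(1-2*e/H)))
    P=np.array(pts);cy,sy=np.cos(yaw),np.sin(yaw)
    Wp=np.c_[x+cy*P[:,0]-sy*P[:,1],y+sy*P[:,0]+cy*P[:,1],P[:,2]+z0]
    q=proj(c,Wp)
    S=4;m=np.zeros((400*S,640*S),np.uint8)
    cv2.fillConvexPoly(m,cv2.convexHull((q*S).round().astype(np.int32)),1)
    return cv2.resize(m.astype(np.float32),(640,400),interpolation=cv2.INTER_AREA)
def fit(views,x0,**k):
    def cost(v):
        t=0
        for c,M in views:
            m=hullmask(c,v[0],v[1],v[2]/30,**k);t+=np.abs(m-M).sum()/M.sum()
        return t
    r=minimize(cost,x0,method='Nelder-Mead',options=dict(initial_simplex=np.array(x0)+np.array([[0,0,0],[6,0,0],[0,6,0],[0,0,6]])))
    return r.x,r.fun
def yellow(c,box):
    hsv=cv2.cvtColor(c['img'],cv2.COLOR_RGB2HSV);m=cv2.inRange(hsv,(12,150,60),(28,255,255))
    l,t,r,b=box;o=np.zeros_like(m);o[t:b,l:r]=m[t:b,l:r]
    o=cv2.morphologyEx(o,cv2.MORPH_CLOSE,np.ones((9,9)))
    return (o>0).astype(np.float32)
E
python3 - <<'E'
from fit import *
c=cap('wrist');s=cap('scene')
M=yellow(c,(295,200,350,285));M2=yellow(s,(325,290,362,345))
print(M.sum(),M2.sum())
print(fit([(c,M)],[388,-315,0]))
print(fit([(c,M),(s,M2)],[388,-315,0]))
B=yellow(c,(375,150,470,265))
for L in (66,80,95): print('big',L,fit([(c,B)],[500,-295,0],L=L,W=31*L/66,H=54*L/66,ch=14*L/66))
for L in (50,58,66,74): print('small',L,fit([(c,M),(s,M2)],[388,-315,0],L=L,W=31*L/66,H=54*L/66,ch=14*L/66))
E
```

```text
1596.0 548.0
(array([ 390.20784441, -312.2797326 ,   -1.79294237]), np.float64(0.18468044698238373))
(array([ 388.68508177, -310.8406541 ,   -5.23409606]), np.float64(0.5653687119483948))
big 66 (array([ 512.63476729, -282.64112601,   -3.68762671]), np.float64(0.3686147928237915))
big 80 (array([ 503.19091836, -284.71937615,   -4.73187646]), np.float64(0.2065805345773697))
big 95 (array([ 497.80294111, -287.20900503,   -0.60833227]), np.float64(0.3857421875))
small 50 (array([ 391.36403927, -313.90743215,   -4.84324486]), np.float64(0.6294779777526855))
small 58 (array([ 389.90615432, -313.10760675,   -4.9927457 ]), np.float64(0.26015883684158325))
small 66 (array([ 388.68508177, -310.8406541 ,   -5.23409606]), np.float64(0.5653687119483948))
small 74 (array([ 388.38149018, -308.42103916,   -7.03931444]), np.float64(1.2545251846313477))
```

```bash
python3 - <<'E'
from h import *
c=cap('wrist')
for p in((228,250),(232,285),(205,190)): print(onz(c,p,20).round(0))
off([389.5,-313,41],-7.5)
E
```

```text
[ 278. -312.   20.]
[ 272. -362.   20.]
[ 269. -236.   20.]
t 17.03 p [ 395.3 -234.4  198.1] yaw x -6.5 down [ 0.0194 -0.0059 -0.9998] w 55.8 F [ 0.3 -0.5  1. ]
offset [ 0.      0.1575 -0.0781] yaw 0.017834453801420957
```

Emit:
jog_arm([
  {"offset": [0,0.03,-0.03],"yaw": 0.018},
  {"offset": [0,0.05,-0.06],"yaw": 0.018},
  {"offset": [0,0.07,-0.078],"yaw": 0.018},
  {"offset": [0,0.085,-0.078],"yaw": 0.018},
  {"offset": [0,0.11,-0.078],"yaw": 0.018},
  {"offset": [0,0.135,-0.078],"yaw": 0.018},
  {"offset": [0,0.15,-0.078],"yaw": 0.018},
  {"offset": [0,0.156,-0.078],"yaw": 0.018},
  {"offset": [0,0.157,-0.078],"yaw": 0.018},
  {"offset": [0,0.157,-0.078],"yaw": 0.018},
])

```text
time_s: 17.87
eef_pos: [389.9, -312.8, 41.9]
ee_rot: [-0.704, 0.707, -0.039, 0.053]
force: [0.3, -0.1, 0.7]
grip_width: 0.663
```

```bash
python3 - <<'E'
from h import *
c=cap('wrist','m1');st();crop(c,(180,130,460,330),'m1c',2.8)
E
```

```text
t 17.92 p [ 390.  -313.1   42.3] yaw x -7.5 down [ 0.0203 -0.0071 -0.9998] w 56.2 F [ 0.2 -0.3  0.1]
```

View pics/m1c.png

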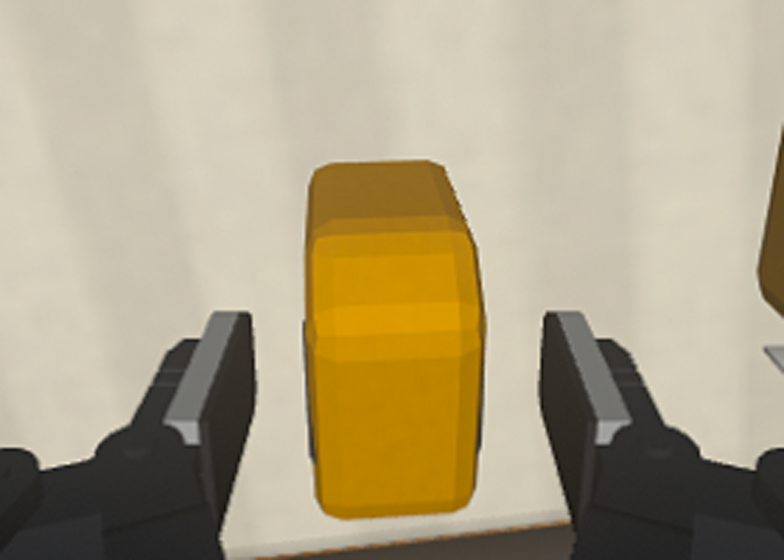

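Emit:
jog_arm([
  {"offset": [0,0,0],"yaw": 0},
  {"offset": [0,0,0],"yaw": 0},
  {"offset": [0,0,0],"yaw": 0},
  {"offset": [0,0,0],"yaw": 0},
  {"offset": [0,0,0],"yaw": 0},
  {"offset": [0,0,0],"yaw": 0},
  {"offset": [0,0,0],"yaw": 0},
], fingers=0.015, grip_force=60)

```text
time_s: 18.5
eef_pos: [390.2, -313.4, 43.5]
ee_rot: [-0.703, 0.708, -0.038, 0.054]
force: [-1.9, 1.8, 9.2]
grip_width: 0.345
```

Emit:
jog_arm([
  {"offset": [0,-0.01,0],"yaw": 0},
  {"offset": [0,-0.03,0],"yaw": 0},
  {"offset": [0,-0.06,0],"yaw": 0},
  {"offset": [0,-0.08,0],"yaw": 0},
  {"offset": [0,-0.08,0],"yaw": 0},
])

```text
time_s: 18.92
eef_pos: [389.7, -314.1, 128.0]
ee_rot: [-0.701, 0.71, -0.037, 0.055]
force: [-0.3, -0.9, -1.8]
grip_width: 0.342
```

```bash
python3 - <<'E'
from h import *
c=cap('wrist','m2');p,Rm=st();crop(c,(180,130,460,330),'m2c',2.8)
c=cap('side');crop(c,(310,80,420,190),'m2s',5)
E
```

```text
t 18.97 p [ 389.1 -313.4  125.6] yaw x -7.5 down [ 0.0237 -0.0118 -0.9996] w 29.5 F [ 0.3  0.7 -2.3]
```

View pics/m2c.png

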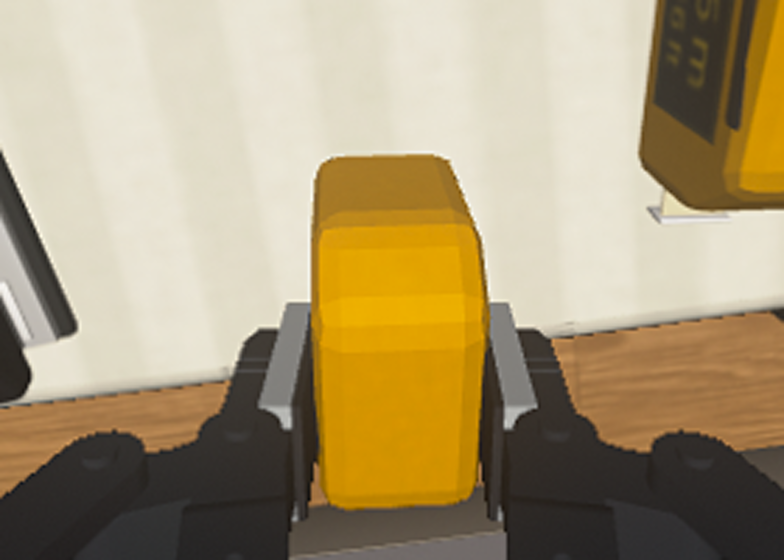

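View pics/m2s.png

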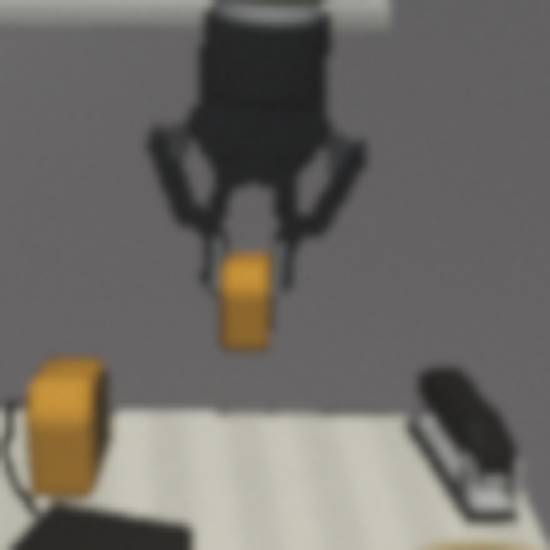

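```bash
python3 - <<'E'
from h import *
c=cap('wrist');p=ctrl.sense()['eef_pos'];z=p[2]+10.5
for q in((320,328),(482,328),(330,507),(475,507)): print((onz(c,(q[0]/2.8+180,q[1]/2.8+130),z)-p).round(1))
off([501.3,130,130],-6.5)
K=np.array([[288.92668907,0,321.55847337],[0,288.92668907,193.53693316],[0,0,1]])
k=dict(intrinsics=K,k1=-0.034302840785065264,T=np.load('k1T.npy'))
g=lambda a,b:(a/2.7+120,b/2.7)
for q in((87,115),(120,354),(112,122),(143,350),(275,115),(298,350)): print(q,onz(k,g(*q),24).round(1))
E
```

```text
[-9.8 19.7 10.5]
[16.1 15.9 10.5]
[-13.9 -16.   10.5]
[ 11.4 -19.9  10.5]
t 19.07 p [ 388.2 -312.3  122.9] yaw x -7.5 down [ 0.0204 -0.0074 -0.9998] w 29.1 F [ 0.4  0.6 -2.8]
offset [ 0.0548 -0.0081  0.4532] yaw -0.01687557366905386
(87, 115) [482.  161.5  24. ]
(120, 354) [474.1 104.4  24. ]
(112, 122) [487.7 159.1  24. ]
(143, 350) [480.5 104.7  24. ]
(275, 115) [527.7 155.5  24. ]
(298, 350) [521.5  99.6  24. ]
```

Emit:
jog_arm([
  {"offset": [0,-0.02,0.01],"yaw": 0},
  {"offset": [0.01,-0.035,0.04],"yaw": 0},
  {"offset": [0.015,-0.035,0.08],"yaw": -0.017},
  {"offset": [0.02,-0.035,0.12],"yaw": -0.017},
  {"offset": [0.025,-0.035,0.16],"yaw": -0.017},
  {"offset": [0.03,-0.035,0.2],"yaw": -0.017},
  {"offset": [0.035,-0.035,0.24],"yaw": -0.017},
  {"offset": [0.04,-0.035,0.28],"yaw": -0.017},
  {"offset": [0.045,-0.035,0.32],"yaw": -0.017},
  {"offset": [0.05,-0.035,0.36],"yaw": -0.017},
  {"offset": [0.054,-0.03,0.4],"yaw": -0.017},
  {"offset": [0.054,-0.02,0.43],"yaw": -0.017},
])

```text
time_s: 20.07
eef_pos: [497.6, 110.1, 141.3]
ee_rot: [-0.704, 0.708, -0.032, 0.047]
force: [0.7, -0.8, -2.6]
grip_width: 0.343
```

Emit:
jog_arm([
  {"offset": [0,0,0.01],"yaw": 0},
  {"offset": [0,0,0.01],"yaw": 0},
  {"offset": [0,0,0.01],"yaw": 0},
])

```text
time_s: 20.32
eef_pos: [498.0, 120.2, 139.9]
ee_rot: [-0.704, 0.708, -0.033, 0.046]
force: [0.1, -0.2, -3.2]
grip_width: 0.342
```

```bash
python3 - <<'E'
from h import *
c=cap('wrist','n1');off([500.3,130.5,60],-6.5);crop(c,(180,130,460,330),'n1c',2.8)
E
```

```text
t 20.37 p [498.2 119.5 140.4] yaw x -6.4 down [ 0.0186 -0.0073 -0.9998] w 29.4 F [ 0.5  0.1 -1.7]
offset [-0.0007  0.0803  0.0116] yaw 0.0014379721741696323
```

View pics/n1.png

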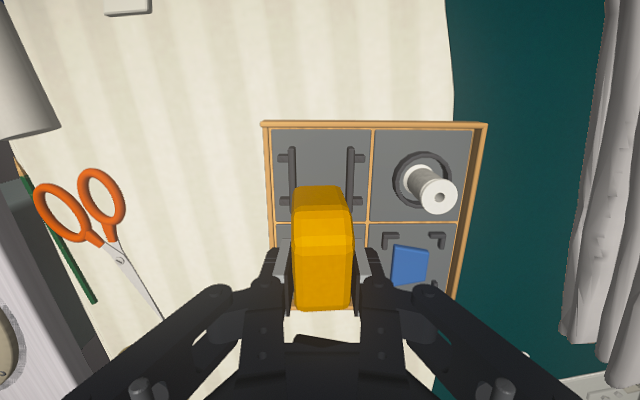

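Emit:
jog_arm([
  {"offset": [-0.001,0.01,0.01],"yaw": 0},
  {"offset": [-0.001,0.03,0.0115],"yaw": 0},
  {"offset": [-0.001,0.04,0.0115],"yaw": 0},
  {"offset": [-0.001,0.055,0.0115],"yaw": 0},
  {"offset": [-0.001,0.068,0.0115],"yaw": 0},
  {"offset": [-0.001,0.076,0.0115],"yaw": 0},
  {"offset": [-0.001,0.08,0.0115],"yaw": 0},
  {"offset": [-0.001,0.08,0.0115],"yaw": 0},
  {"offset": [-0.001,0.08,0.0115],"yaw": 0},
])

```text
time_s: 21.12
eef_pos: [500.3, 130.3, 60.6]
ee_rot: [-0.704, 0.708, -0.033, 0.047]
force: [0.1, 0.3, -2.7]
grip_width: 0.344
```

```bash
python3 - <<'E'
from h import *
c=cap('wrist','n2');off([500.3,130.5,54],-6.5);crop(c,(180,100,460,330),'n2c',2.8)
c=cap('side');crop(c,(240,180,360,280),'n2s',5)
c=cap('scene');crop(c,(260,130,380,230),'n2v',5)
E
```

```text
t 21.17 p [500.4 130.3  60.9] yaw x -6.4 down [ 0.0196 -0.0073 -0.9998] w 29.3 F [-1.   0.2 -2.5]
offset [-0.0003  0.0069  0.0002] yaw 0.0011741800078373615
```

View pics/n2c.png

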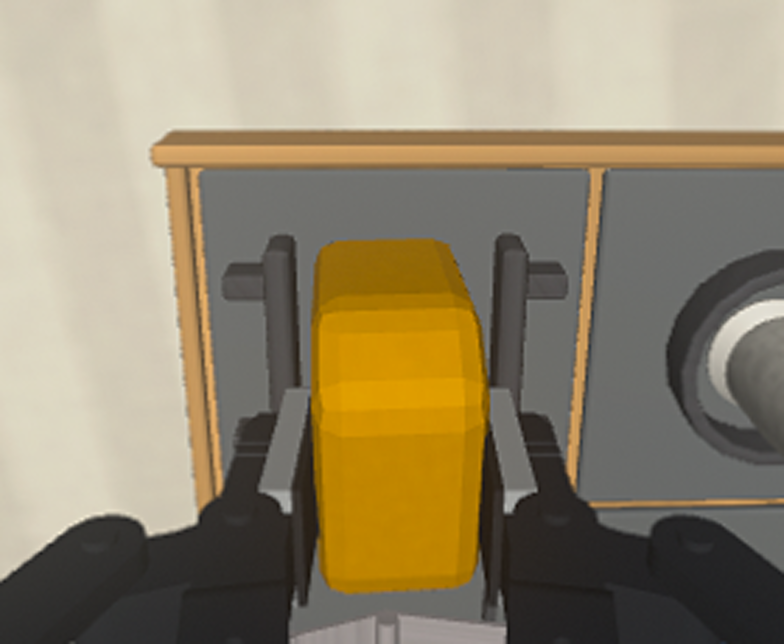

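View pics/n2s.png

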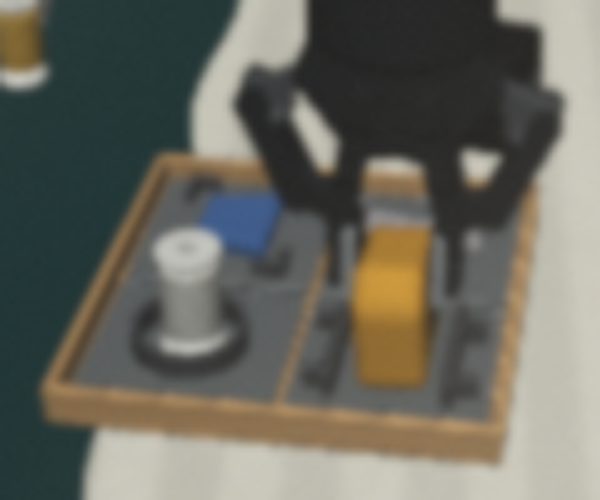

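Emit:
jog_arm([
  {"offset": [0,0.003,0],"yaw": 0},
  {"offset": [0,0.006,0],"yaw": 0},
  {"offset": [0,0.0075,0],"yaw": 0},
  {"offset": [0,0.0075,0],"yaw": 0},
  {"offset": [0,0.0075,0],"yaw": 0},
])

```text
time_s: 21.68
eef_pos: [500.6, 130.5, 53.6]
ee_rot: [-0.704, 0.708, -0.032, 0.047]
force: [-0.6, 0.6, 2.0]
grip_width: 0.339
```

Contact (force went from −2.5 to +2 N). Releasing.

Emit:
jog_arm([
  {"offset": [0,0,0],"yaw": 0},
  {"offset": [0,0,0],"yaw": 0},
  {"offset": [0,0,0],"yaw": 0},
  {"offset": [0,0,0],"yaw": 0},
  {"offset": [0,0,0],"yaw": 0},
], fingers=0.05)

```text
time_s: 22.1
eef_pos: [500.6, 130.5, 53.6]
ee_rot: [-0.704, 0.708, -0.032, 0.047]
force: [0.5, -0.0, -0.1]
grip_width: 0.585
```

Emit:
jog_arm([
  {"offset": [0,-0.02,0],"yaw": 0},
  {"offset": [0,-0.05,0],"yaw": 0},
  {"offset": [0,-0.09,0],"yaw": 0},
  {"offset": [0,-0.13,0],"yaw": 0},
  {"offset": [0,-0.15,0],"yaw": 0},
  {"offset": [0,-0.15,0],"yaw": 0},
])

```text
time_s: 22.6
eef_pos: [499.3, 131.7, 208.4]
ee_rot: [-0.704, 0.708, -0.029, 0.05]
force: [0.8, -0.1, 0.6]
grip_width: 0.587
```

```bash
python3 - <<'E'
from h import *
c=cap('wrist','o1');off([400,250,200],90)
c=cap('side','o1s');crop(c,(240,180,360,280),'o1s',5)
E
```

```text
t 22.65 p [498.4 131.6 205.6] yaw x -6.4 down [ 0.0246 -0.007  -0.9997] w 50.1 F [ 0.   0.6 -1.3]
offset [-0.1111  0.0023  0.1067] yaw -1.6828302427616963
```

View pics/o1.png

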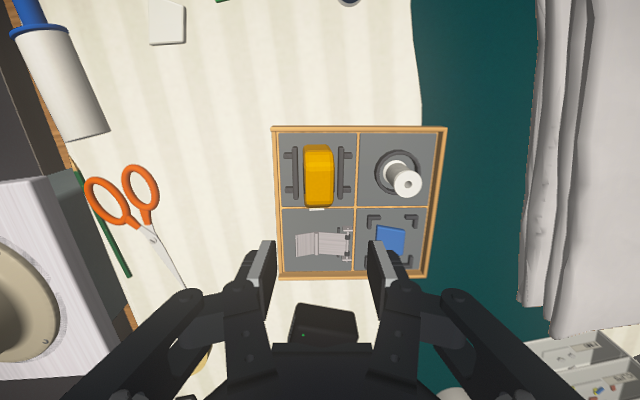

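View pics/o1s.png

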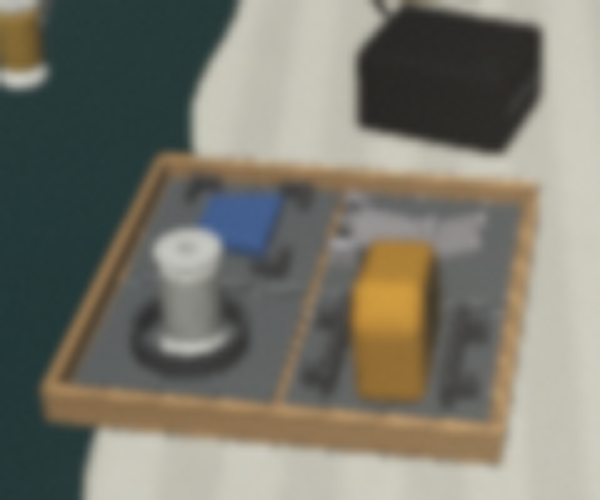

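Emit:
jog_arm([
  {"offset": [-0.02,0.012,0.03],"yaw": -0.12},
  {"offset": [-0.04,0.012,0.065],"yaw": -0.24},
  {"offset": [-0.06,0.012,0.1],"yaw": -0.36},
  {"offset": [-0.08,0.012,0.13],"yaw": -0.48},
  {"offset": [-0.1,0.012,0.16],"yaw": -0.6},
  {"offset": [-0.12,0.012,0.191],"yaw": -0.72},
  {"offset": [-0.12,0.012,0.191],"yaw": -0.84},
  {"offset": [-0.12,0.012,0.191],"yaw": -0.96},
  {"offset": [-0.12,0.012,0.191],"yaw": -1.08},
  {"offset": [-0.12,0.012,0.191],"yaw": -1.2},
  {"offset": [-0.12,0.012,0.191],"yaw": -1.32},
  {"offset": [-0.12,0.012,0.191],"yaw": -1.44},
], fingers=0.06)

```text
time_s: 23.7
eef_pos: [399.4, 334.3, 186.2]
ee_rot: [-0.549, 0.562, 0.44, -0.434]
force: [-0.4, 0.2, 0.1]
grip_width: 0.705
```

Emit:
jog_arm([
  {"offset": [0,0,0],"yaw": -0.1},
  {"offset": [0,0,0],"yaw": -0.1},
  {"offset": [0,0,0],"yaw": -0.1},
  {"offset": [0,0,0],"yaw": -0.1},
])

```text
time_s: 24.03
eef_pos: [399.2, 334.2, 185.5]
ee_rot: [-0.527, 0.54, 0.466, -0.462]
force: [0.5, -0.3, -0.4]
grip_width: 0.707
```

```bash
python3 - <<'E'
from h import *
c=cap('wrist','q1');st();np.save('q1T.npy',c['T'])
for d in ctrl.boxes_of('wrist','ticket_mid')[:2]:
    b=np.array(d['box']);print(d['score'],b,onz(c,((b[0]+b[2])/2,(b[1]+b[3])/2),2.5))
crop(c,(240,130,440,280),'q1c',4)
E
```

```text
t 24.08 p [399.3 334.2 185.7] yaw x 82.0 down [ 0.017  -0.0092 -0.9998] w 60.1 F [ 0.2 -0.6  0.2]
0.59 [306.3 184.4 355.7 257.3] [459.19668214 335.68645479   2.5       ]
```

View pics/q1.png

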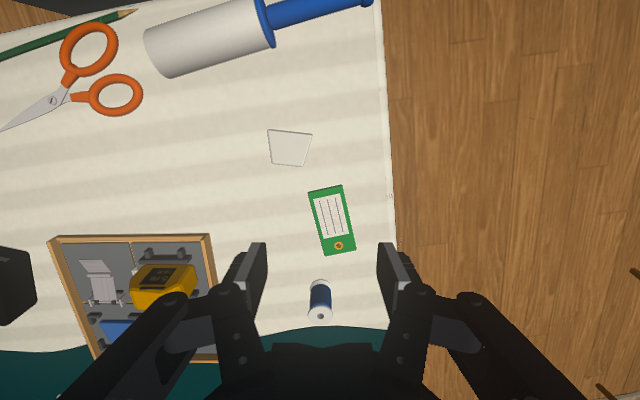

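View pics/q1c.png

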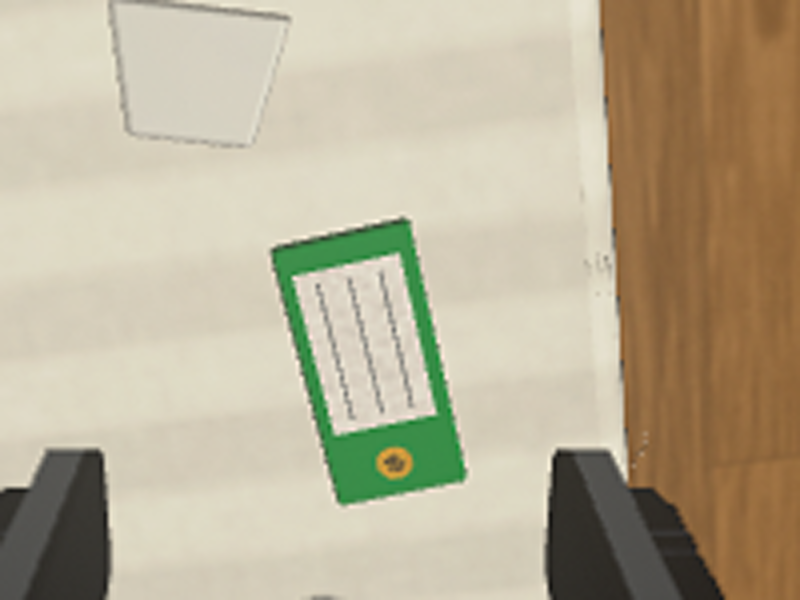

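```bash
python3 - <<'E'
from h import *
c=cap('wrist')
P=np.array([onz(c,(p[0]/4+240,p[1]/4+130),5)[:2] for p in((272,250),(409,222),(466,478),(341,504))])
d=np.roll(P,-1,0)-P;print(P.round(1),np.hypot(*d.T),np.degrees(np.arctan2(d[:,1],d[:,0])));m=P.mean(0)
a=(P[2]+P[3]-P[0]-P[1])/2;th=np.arctan2(a[1],a[0]);print(m,np.degrees(th),np.hypot(*a))
e=a/np.hypot(*a);g=m-26.5*e;print(g)
off([*g,60],np.degrees(th)+90);off([*g,17],np.degrees(th)+90)
E
```

```text
[[420.3 314.9]
 [417.4 353.9]
 [500.5 361.6]
 [504.4 323. ]] [39.05084587 83.51965338 38.78276051 84.45921324] [  94.32878942    5.29613309  -84.29039444 -174.52509231]
[460.63650734 338.33551258] 5.38602036447107 83.98933110427946
[434.25350758 335.8480794 ]
t 24.18 p [399.4 334.3 186. ] yaw x 82.1 down [ 0.0176 -0.0089 -0.9998] w 60.0 F [-0.6 -0.3  0.7]
offset [ 0.0072  0.1266 -0.032 ] yaw -0.23256257370631803
t 24.18 p [399.4 334.3 186. ] yaw x 82.1 down [ 0.0176 -0.0089 -0.9998] w 60.0 F [-0.6 -0.3  0.7]
offset [ 0.0074  0.1696 -0.0312] yaw -0.23256257370631803
```

Emit:
jog_arm([
  {"offset": [0.007,0.04,-0.02],"yaw": -0.12},
  {"offset": [0.007,0.08,-0.032],"yaw": -0.233},
  {"offset": [0.007,0.11,-0.032],"yaw": -0.233},
  {"offset": [0.007,0.135,-0.032],"yaw": -0.233},
  {"offset": [0.007,0.155,-0.032],"yaw": -0.233},
  {"offset": [0.007,0.165,-0.031],"yaw": -0.233},
  {"offset": [0.007,0.168,-0.031],"yaw": -0.233},
  {"offset": [0.007,0.168,-0.031],"yaw": -0.233},
  {"offset": [0.007,0.168,-0.031],"yaw": -0.233},
], fingers=0.055)

```text
time_s: 24.93
eef_pos: [434.6, 335.8, 19.8]
ee_rot: [-0.469, 0.483, 0.526, -0.52]
force: [0.9, 0.8, -0.4]
grip_width: 0.643
```

```bash
python3 - <<'E'
from h import *
c=cap('wrist','q2');off([434.3,335.8,17.3],95.4);crop(c,(180,130,460,330),'q2c',2.8)
E
```

```text
t 24.98 p [434.7 335.8  20. ] yaw x 95.4 down [ 0.0198 -0.0078 -0.9998] w 54.9 F [-0.7 -0.2  0.7]
offset [0.     0.0027 0.0004] yaw 2.0847517638742006e-06
```

View pics/q2c.png

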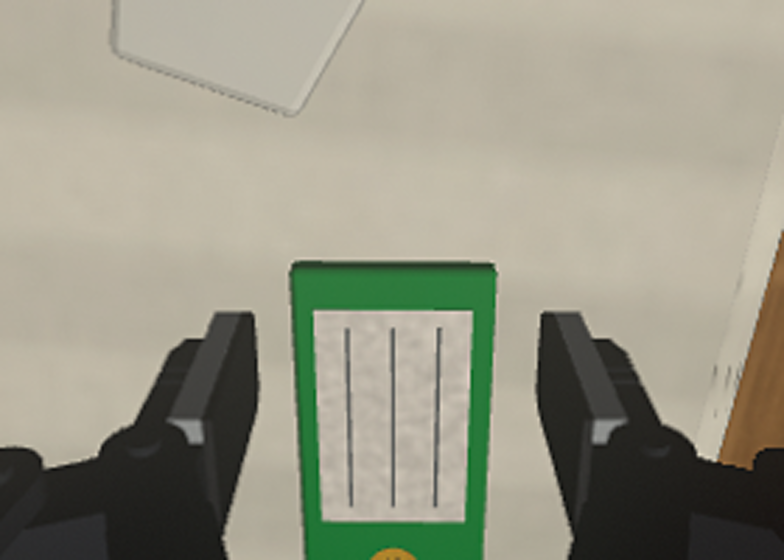

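Emit:
jog_arm([
  {"offset": [0,0.003,0],"yaw": 0},
  {"offset": [0,0.003,0],"yaw": 0},
])

```text
time_s: 25.15
eef_pos: [435.1, 336.1, 17.7]
ee_rot: [-0.469, 0.483, 0.526, -0.52]
force: [0.2, -1.4, 0.1]
grip_width: 0.645
```

Emit:
jog_arm([
  {"offset": [0,0,0],"yaw": 0},
  {"offset": [0,0,0],"yaw": 0},
  {"offset": [0,0,0],"yaw": 0},
  {"offset": [0,0,0],"yaw": 0},
  {"offset": [0,0,0],"yaw": 0},
  {"offset": [0,0,0],"yaw": 0},
], fingers=0.025, grip_force=45)

```text
time_s: 25.65
eef_pos: [435.4, 336.3, 18.6]
ee_rot: [-0.468, 0.483, 0.526, -0.519]
force: [-2.6, -0.8, 6.7]
grip_width: 0.44
```

Emit:
jog_arm([
  {"offset": [0,-0.01,0],"yaw": 0},
  {"offset": [0,-0.03,0],"yaw": 0},
  {"offset": [0,-0.06,0],"yaw": 0},
  {"offset": [0,-0.06,0],"yaw": 0},
])

```text
time_s: 25.98
eef_pos: [436.1, 337.9, 84.1]
ee_rot: [-0.467, 0.484, 0.529, -0.517]
force: [0.8, 0.9, 1.5]
grip_width: 0.434
```

```bash
python3 - <<'E'
from h import *
c=cap('wrist','q3');st();crop(c,(180,130,460,330),'q3c',2.8)
c=cap('side');crop(c,(280,240,400,340),'q3s',5)
E
```

```text
t 26.03 p [435.4 337.5  81.8] yaw x 95.4 down [ 0.0276 -0.004  -0.9996] w 37.6 F [ 0.8  0.1 -0.4]
```

View pics/q3c.png

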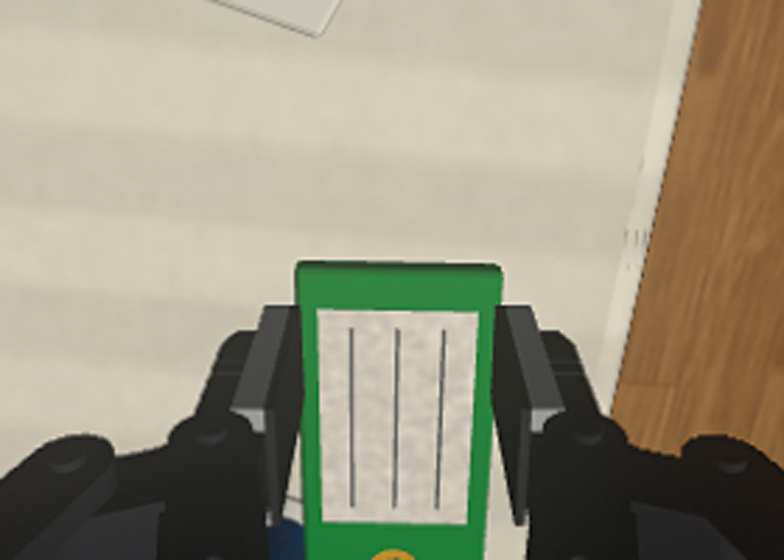

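View pics/q3s.png

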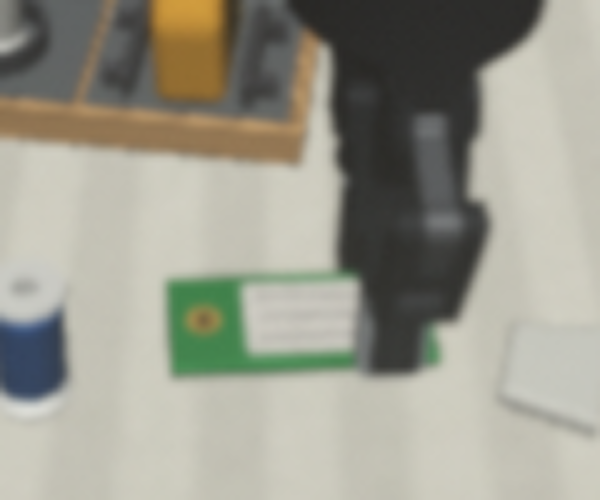

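```bash
python3 - <<'E'
from h import *
off([390,200,110],83.4);off([390.5,53.1,70],83.4)
E
```

```text
t 26.08 p [434.5 336.9  80. ] yaw x 95.4 down [ 0.0245 -0.0055 -0.9997] w 37.4 F [-0.1 -0.4 -0.6]
offset [-0.1324 -0.0303  0.0565] yaw 0.20950891780839165
t 26.08 p [434.5 336.9  80. ] yaw x 95.4 down [ 0.0245 -0.0055 -0.9997] w 37.4 F [-0.1 -0.4 -0.6]
offset [-0.2784  0.0105  0.0708] yaw 0.20950891780839165
```

Emit:
jog_arm([
  {"offset": [-0.02,-0.03,0.02],"yaw": 0.05},
  {"offset": [-0.05,-0.03,0.045],"yaw": 0.1},
  {"offset": [-0.09,-0.03,0.057],"yaw": 0.15},
  {"offset": [-0.13,-0.03,0.06],"yaw": 0.21},
  {"offset": [-0.17,-0.02,0.062],"yaw": 0.21},
  {"offset": [-0.21,0.0,0.066],"yaw": 0.21},
  {"offset": [-0.245,0.01,0.07],"yaw": 0.21},
  {"offset": [-0.27,0.01,0.071],"yaw": 0.21},
  {"offset": [-0.278,0.01,0.071],"yaw": 0.21},
  {"offset": [-0.278,0.01,0.071],"yaw": 0.21},
  {"offset": [-0.278,0.01,0.071],"yaw": 0.21},
])

```text
time_s: 27.0
eef_pos: [390.1, 53.8, 70.3]
ee_rot: [-0.521, 0.535, 0.475, -0.465]
force: [0.5, 0.3, -0.6]
grip_width: 0.437
```

```bash
python3 - <<'E'
from h import *
c=cap('wrist','r1');st();crop(c,(220,180,420,330),'r1c',4)
s=cap('scene');crop(s,(255,160,375,250),'r1v',6)
E
```

```text
t 27.05 p [390.1  54.3  70.4] yaw x 83.4 down [ 0.0242 -0.0052 -0.9997] w 37.4 F [ 0.1 -0.4  0.2]
```

View pics/r1.png

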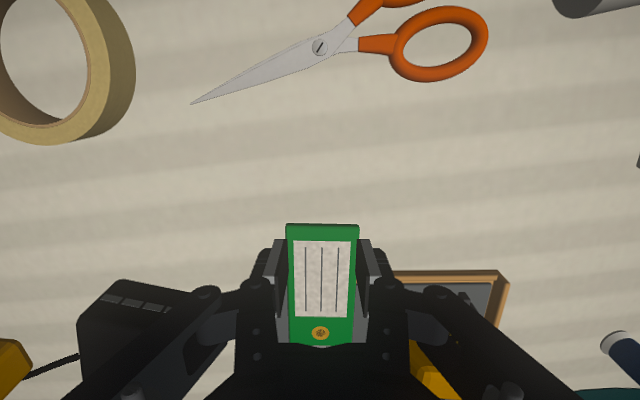

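View pics/r1v.png

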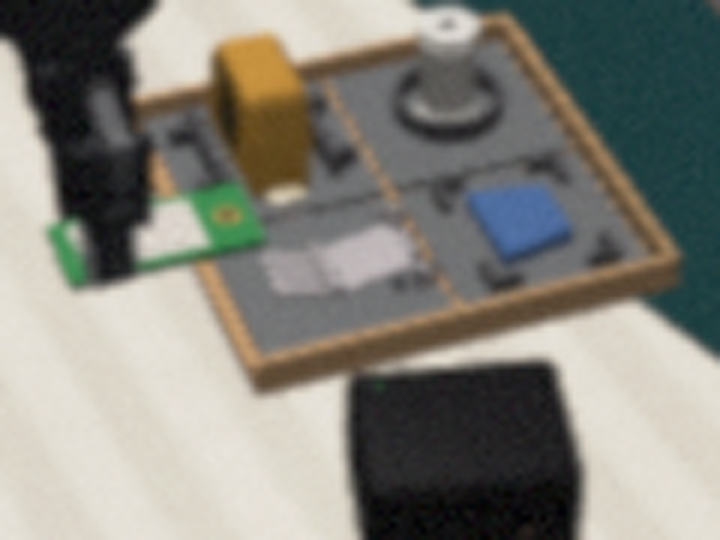

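```bash
python3 - <<'E'
from h import *
K=np.array([[288.92668907,0,321.55847337],[0,288.92668907,193.53693316],[0,0,1]])
def cam(n): return dict(intrinsics=K,k1=-0.034302840785065264,T=np.load(n))
a=np.radians(-6.6);ex=np.array([np.cos(a),np.sin(a)]);ey=np.array([-ex[1],ex[0]])
o=np.array([540.6,80.7])-44.5*ex-44.5*ey;print(o,o-101.5*ex)
def rep(c,uv,z): w=onz(c,uv,z)[:2]-o;return (w@ex).round(1),(w@ey).round(1)
k=cam('k1T.npy');e=cam('e1T.npy');b=cam('b3T.npy')
for nm,c,l in(('k1',k,[((143/2.7+120,520/2.7),20),((158/2.7+120,612/2.7),20),((235/2.7+120,513/2.7),12),((252/2.7+120,608/2.7),12),((350/2.7+120,517/2.7),20),((358/2.7+120,610/2.7),20)]),
 ('e1',e,[((207/3+150,70/3+130),12),((308/3+150,82/3+130),12),((203/3+150,200/3+130),20),((301/3+150,208/3+130),20)]),
 ('b3',b,[((205/4+250,150/4+160),20),((298/4+250,160/4+160),20),((200/4+250,212/4+160),12),((293/4+250,218/4+160),12)])):
  for uv,z in l: print(nm,z,rep(c,uv,z))
E
```

```text
[491.28020873  41.60961513] [390.45287303  53.2757359 ]
k1 20 (np.float64(-27.9), np.float64(12.6))
k1 20 (np.float64(-28.3), np.float64(-16.8))
k1 12 (np.float64(-4.0), np.float64(12.0))
k1 12 (np.float64(-2.7), np.float64(-19.2))
k1 20 (np.float64(32.4), np.float64(13.3))
k1 20 (np.float64(32.4), np.float64(-16.2))
e1 12 (np.float64(-3.1), np.float64(-17.2))
e1 12 (np.float64(-3.0), np.float64(13.7))
e1 20 (np.float64(36.2), np.float64(-15.5))
e1 20 (np.float64(35.1), np.float64(15.1))
b3 20 (np.float64(-27.8), np.float64(-15.5))
b3 20 (np.float64(-27.7), np.float64(14.9))
b3 12 (np.float64(-2.5), np.float64(-15.5))
b3 12 (np.float64(-3.8), np.float64(16.0))
```

```bash
python3 - <<'E'
from h import *
off([390.5,52.6,29.5],83.4)
E
```

```text
t 27.1 p [390.1  54.5  70.4] yaw x 83.5 down [ 0.0243 -0.0052 -0.9997] w 37.4 F [0.6 0.2 0.2]
offset [-0.0017  0.0409  0.0004] yaw 0.0009672530746091809
```

Emit:
jog_arm([
  {"offset": [-0.0015,0.015,0],"yaw": 0},
  {"offset": [-0.0015,0.03,0],"yaw": 0},
  {"offset": [-0.0015,0.037,0],"yaw": 0},
  {"offset": [-0.0015,0.0405,0],"yaw": 0},
  {"offset": [-0.0015,0.0405,0],"yaw": 0},
  {"offset": [-0.0015,0.0405,0],"yaw": 0},
])

```text
time_s: 27.6
eef_pos: [391.1, 53.1, 30.3]
ee_rot: [-0.52, 0.535, 0.476, -0.466]
force: [0.6, -0.7, -0.4]
grip_width: 0.437
```

```bash
python3 - <<'E'
from h import *
c=cap('side');st();crop(c,(280,190,380,270),'t1s',7)
s=cap('scene');crop(s,(255,160,375,250),'t1v',6)
for n,cc in(('side',c),('scene',s)):
    print(n,proj(cc,[[455,45.5,15]]))
E
```

```text
t 27.65 p [391.2  53.   30.5] yaw x 83.5 down [ 0.0252 -0.0054 -0.9997] w 37.8 F [-0.2 -0.   0. ]
side [[338.73330983 228.8872473 ]]
scene [[296.31773928 207.11687098]]
```

View pics/t1s.png

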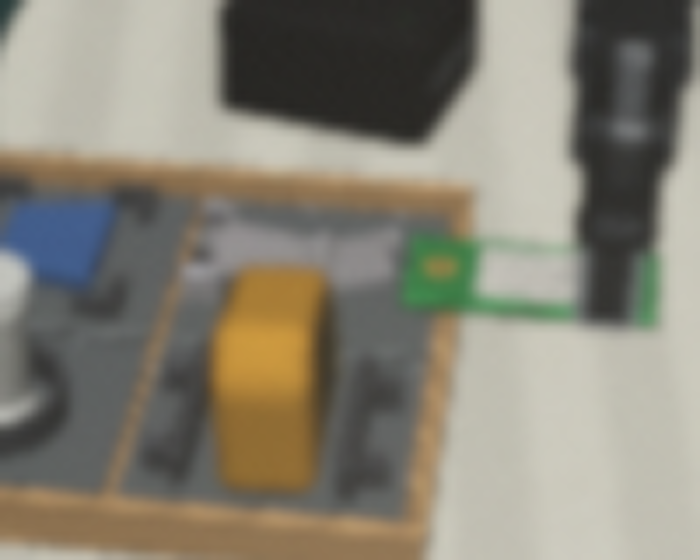

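View pics/t1v.png

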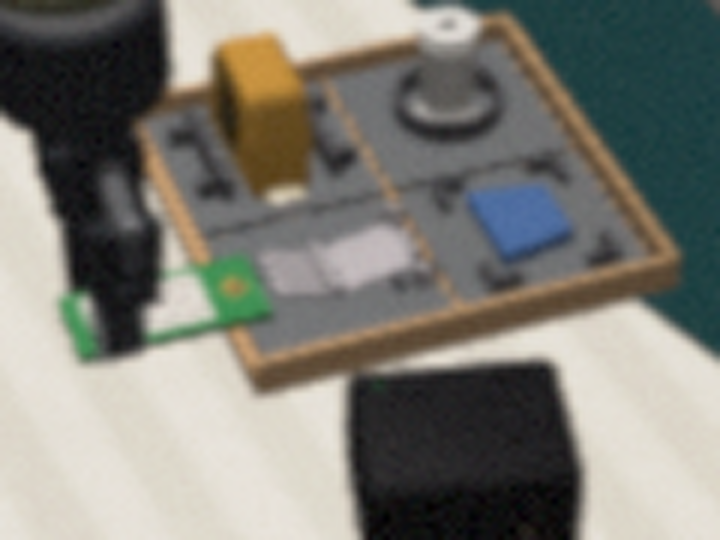

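```bash
python3 - <<'E'
from h import *
a=np.radians(-6.6);ex=np.array([np.cos(a),np.sin(a)]);ey=np.array([-ex[1],ex[0]])
o=np.array([491.28,41.6])-0.6*ey
for x,z in((-95,29),(-80,28.6),(-60,28.4),(-44,28.4),(-42,28.4)): print(x);off([*(o+x*ex),z],83.4)
E
```

```text
-95
t 27.7 p [391.2  52.9  30.5] yaw x 83.5 down [ 0.0254 -0.0054 -0.9997] w 37.5 F [ 0.1  0.2 -0.4]
offset [-0.0003  0.0016 -0.0056] yaw 0.0012485557286798573
-80
t 27.7 p [391.2  52.9  30.5] yaw x 83.5 down [ 0.0254 -0.0054 -0.9997] w 37.5 F [ 0.1  0.2 -0.4]
offset [-0.0003  0.0024 -0.0206] yaw 0.0012485557286798573
-60
t 27.7 p [391.2  52.9  30.5] yaw x 83.5 down [ 0.0254 -0.0054 -0.9997] w 37.5 F [ 0.1  0.2 -0.4]
offset [-0.0004  0.0032 -0.0406] yaw 0.0012485557286798573
-44
t 27.7 p [391.2  52.9  30.5] yaw x 83.5 down [ 0.0254 -0.0054 -0.9997] w 37.5 F [ 0.1  0.2 -0.4]
offset [-0.0004  0.0036 -0.0566] yaw 0.0012485557286798573
-42
t 27.7 p [391.2  52.9  30.5] yaw x 83.5 down [ 0.0254 -0.0054 -0.9997] w 37.5 F [ 0.1  0.2 -0.4]
offset [-0.0004  0.0036 -0.0586] yaw 0.0012485557286798573
```

Emit:
jog_arm([
  {"offset": [-0.0003,0.0016,-0.003],"yaw": 0},
  {"offset": [-0.0003,0.0022,-0.006],"yaw": 0},
  {"offset": [-0.0003,0.0024,-0.01],"yaw": 0},
  {"offset": [-0.0003,0.0026,-0.014],"yaw": 0},
  {"offset": [-0.0003,0.0028,-0.018],"yaw": 0},
  {"offset": [-0.0003,0.003,-0.022],"yaw": 0},
  {"offset": [-0.0003,0.0032,-0.026],"yaw": 0},
  {"offset": [-0.0003,0.0032,-0.026],"yaw": 0},
])

```text
time_s: 28.37
eef_pos: [417.7, 49.5, 28.0]
ee_rot: [-0.52, 0.535, 0.476, -0.465]
force: [-1.1, 0.5, 3.3]
grip_width: 0.437
```

```bash
python3 - <<'E'
from h import *
c=cap('side');st();crop(c,(280,190,380,270),'t2s',7)
s=cap('scene');crop(s,(255,160,375,250),'t2v',6)
E
```

```text
t 28.42 p [417.7  49.5  28.1] yaw x 83.5 down [ 0.0265 -0.0056 -0.9996] w 37.6 F [ 0.  -0.3  2.9]
```

View pics/t2s.png

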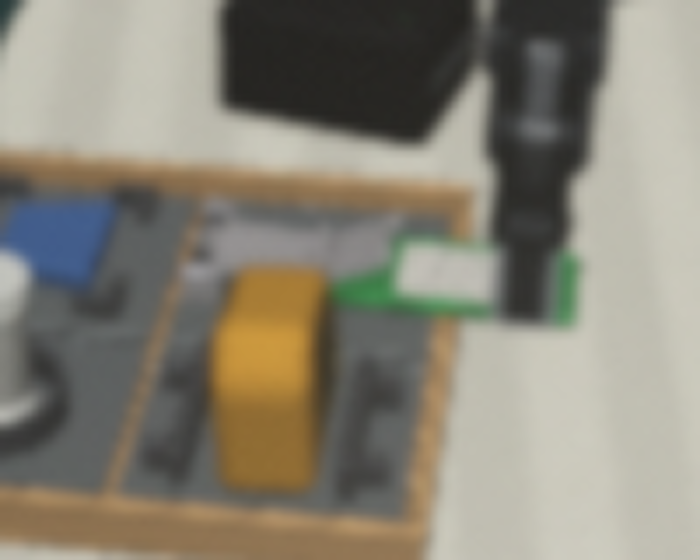

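View pics/t2v.png

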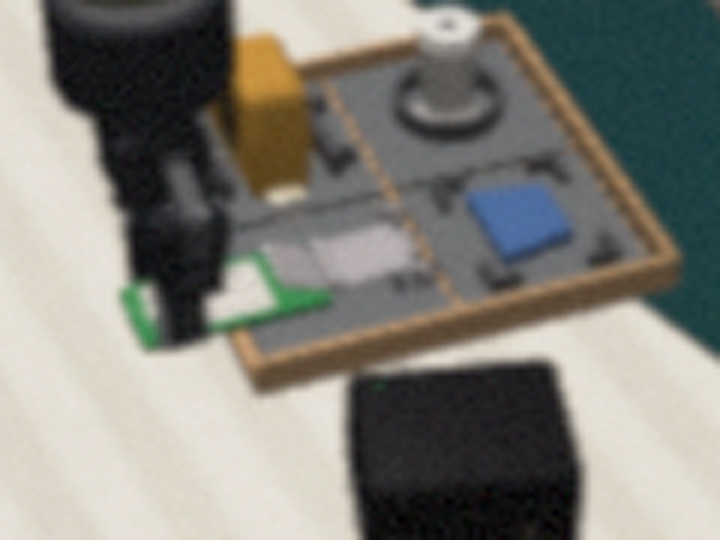

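Emit:
jog_arm([
  {"offset": [-0.0001,0.0,-0.004],"yaw": 0.001},
  {"offset": [-0.0001,0.0,-0.008],"yaw": 0.001},
  {"offset": [-0.0001,0.0002,-0.012],"yaw": 0.001},
  {"offset": [-0.0001,0.0003,-0.016],"yaw": 0.001},
  {"offset": [-0.0001,0.0004,-0.02],"yaw": 0.001},
  {"offset": [-0.0001,0.0005,-0.023],"yaw": 0.001},
  {"offset": [-0.0001,0.0006,-0.026],"yaw": 0.001},
  {"offset": [-0.0001,0.0006,-0.026],"yaw": 0.001},
])

```text
time_s: 29.13
eef_pos: [444.2, 46.3, 28.5]
ee_rot: [-0.52, 0.536, 0.476, -0.465]
force: [-4.4, 0.2, 7.3]
grip_width: 0.442
```

```bash
python3 - <<'E'
from h import *
c=cap('side');p,_=st();crop(c,(280,190,380,270),'t3s',7)
s=cap('scene');crop(s,(255,160,375,250),'t3v',6)
a=np.radians(-6.6);ex=np.array([np.cos(a),np.sin(a)]);ey=np.array([-ex[1],ex[0]]);d=p[:2]-[491.28,41.6];print(d@ex,d@ey)
E
```

```text
t 29.18 p [444.2  46.4  28.5] yaw x 83.4 down [ 0.0275 -0.0059 -0.9996] w 37.4 F [-3.2  0.5  6.3]
-47.341634682441594 -0.6885091036244836
```

View pics/t3v.png

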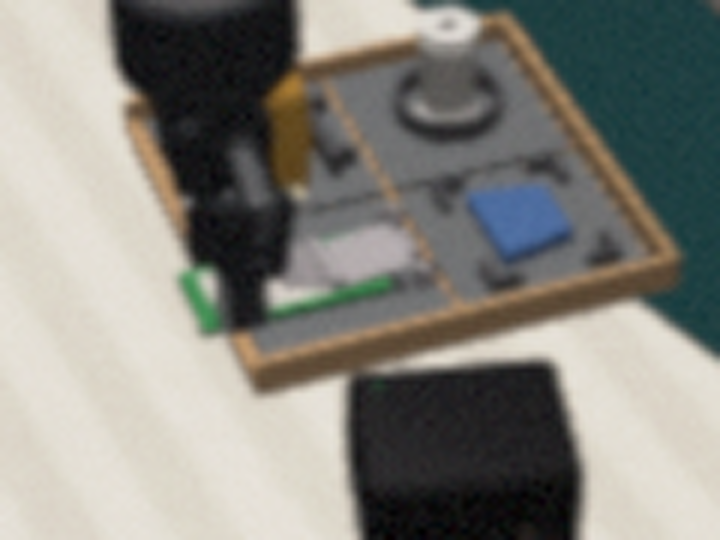

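Emit:
jog_arm([
  {"offset": [0,0,-0.0015],"yaw": 0},
  {"offset": [0,0,-0.003],"yaw": 0},
  {"offset": [0,0,-0.003],"yaw": 0},
  {"offset": [0,0,-0.003],"yaw": 0},
])

```text
time_s: 29.57
eef_pos: [446.7, 46.0, 28.5]
ee_rot: [-0.52, 0.535, 0.476, -0.465]
force: [-7.0, 0.2, 7.8]
grip_width: 0.437
```

Emit:
jog_arm([
  {"offset": [0,0,-0.0015],"yaw": 0},
  {"offset": [0,0,-0.0015],"yaw": 0},
  {"offset": [0,0,-0.0015],"yaw": 0},
])

```text
time_s: 29.82
eef_pos: [446.8, 46.0, 28.5]
ee_rot: [-0.521, 0.534, 0.475, -0.466]
force: [-10.4, 0.1, 12.8]
grip_width: 0.44
```

Emit:
jog_arm([
  {"offset": [0,0,-0.0015],"yaw": 0},
  {"offset": [0,0,-0.0015],"yaw": 0},
  {"offset": [0,0,-0.0015],"yaw": 0},
])

```text
time_s: 30.07
eef_pos: [446.9, 46.0, 28.5]
ee_rot: [-0.522, 0.533, 0.474, -0.467]
force: [-12.3, 0.4, 15.3]
grip_width: 0.436
```

Emit:
jog_arm([
  {"offset": [0,0,0],"yaw": 0},
  {"offset": [0,0,0],"yaw": 0},
])

```text
time_s: 30.23
eef_pos: [446.8, 46.0, 28.5]
ee_rot: [-0.522, 0.533, 0.474, -0.468]
force: [-5.8, 0.3, 7.3]
grip_width: 0.438
```

Emit:
jog_arm([
  {"offset": [0,0,0],"yaw": 0},
  {"offset": [0,0,0],"yaw": 0},
  {"offset": [0,0,0],"yaw": 0},
  {"offset": [0,0,0],"yaw": 0},
  {"offset": [0,0,0],"yaw": 0},
], fingers=0.054)

```text
time_s: 30.65
eef_pos: [447.0, 46.0, 28.5]
ee_rot: [-0.522, 0.533, 0.474, -0.468]
force: [0.6, 0.3, 0.2]
grip_width: 0.631
```

Emit:
jog_arm([
  {"offset": [0,-0.02,0],"yaw": 0},
  {"offset": [0,-0.05,0],"yaw": 0},
  {"offset": [0,-0.09,0.01],"yaw": 0},
  {"offset": [0,-0.13,0.03],"yaw": 0},
  {"offset": [0,-0.17,0.05],"yaw": 0},
  {"offset": [0,-0.17,0.06],"yaw": 0},
  {"offset": [0,-0.17,0.06],"yaw": 0},
  {"offset": [0,-0.17,0.06],"yaw": 0},
])

```text
time_s: 31.32
eef_pos: [384.7, 53.6, 197.5]
ee_rot: [-0.522, 0.533, 0.474, -0.467]
force: [0.4, -0.8, -0.2]
grip_width: 0.627
```

```bash
python3 - <<'E'
from h import *
c=cap('wrist','u1');st();np.save('u1T.npy',c['T']);crop(c,(250,180,420,320),'u1c',4.5)
s=cap('scene');crop(s,(255,145,375,235),'u1v',6)
E
```

```text
t 31.37 p [384.8  53.6 196.9] yaw x 83.5 down [ 0.016  -0.005  -0.9999] w 54.0 F [ 0.8 -0.4 -0.5]
```

View pics/u1.png

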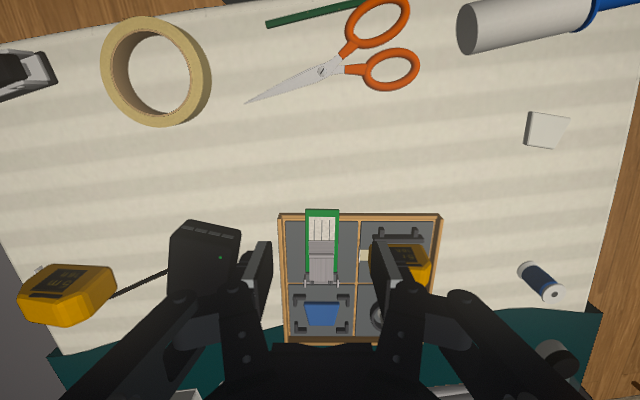

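View pics/u1c.png

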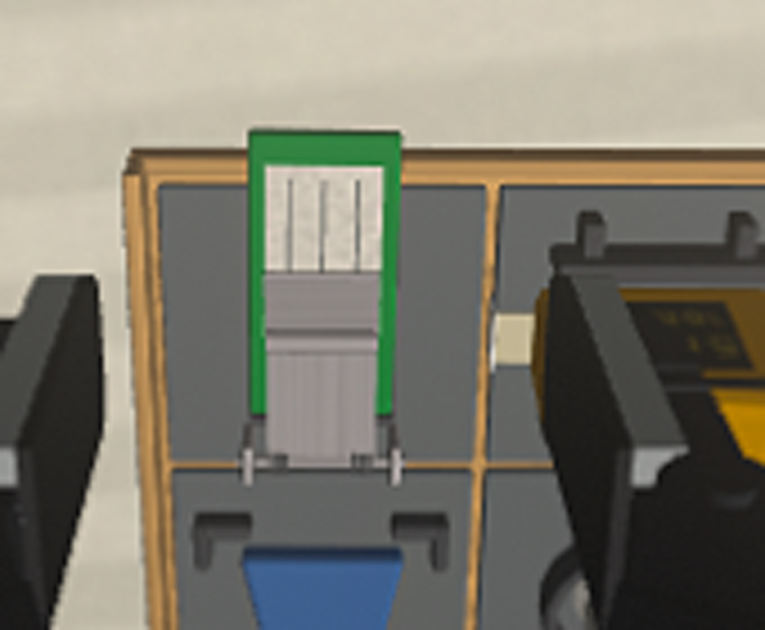

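View pics/u1v.png

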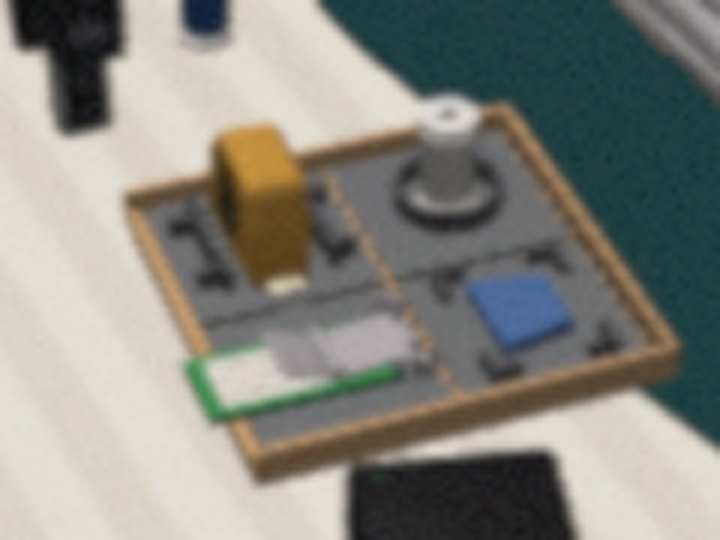

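```bash
python3 - <<'E'
from h import *
K=np.array([[288.92668907,0,321.55847337],[0,288.92668907,193.53693316],[0,0,1]])
c=dict(intrinsics=K,k1=-0.034302840785065264,T=np.load('u1T.npy'))
g=lambda a,b:(a/4.5+250,b/4.5+180)
a=np.radians(-6.6);ex=np.array([np.cos(a),np.sin(a)]);ey=np.array([-ex[1],ex[0]]);o=np.array([491.28,41.6])
for n,p,z in(('trailL',(248,131),15),('trailR',(401,133),15),('leadL',(250,414),15),('leadR',(393,416),15),('cross',(480,464),10),('left seam',(168,466),10),('hingeL',(247,465),16)):
    d=onz(c,g(*p),z)[:2]-o;print(n,(d@ex).round(1),(d@ey).round(1))
E
```

```text
trailL -62.9 -19.6
trailR -62.5 19.5
leadL 22.6 -20.7
leadR 23.2 19.2
cross 43.1 44.8
left seam 44.1 -45.0
hingeL 39.0 -21.8
```

```bash
python3 - <<'E'
from h import *
c=cap('side');crop(c,(240,180,360,280),'v1s',6)
E
```

```text
(no output)
```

View pics/v1s.png

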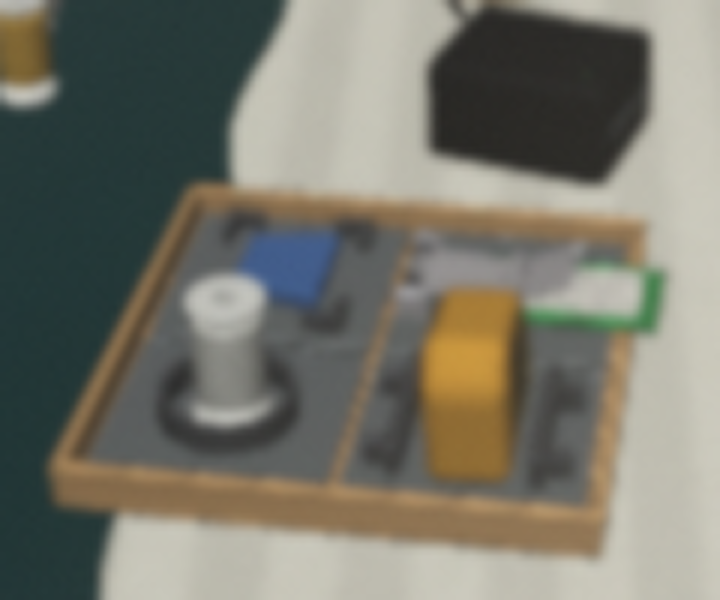

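The side view shows all four items in place: the spool in its cup at (225,360), the chalk in its pocket at (290,265), the tape measure between the cheeks at (470,385), and the ticket under the clip at (600,295). The arm is clear, so I'm handing in.

```bash
python3 - <<'E'
from rig import ctrl
print(ctrl.finish_job(),ctrl.sense()['time_s'])
E
```

```text
the job is handed in; nothing more can be done
the job is handed in; nothing more can be done
```

The tray is made up and handed in at about 31 s of the 109 s allowed, in the order you gave. The hand-in reports no verdict.

- **Spool:** the white thread stands upright in its cup.
- **Chalk:** the blue chalk lies flat in its pocket.
- **Tape measure:** the smaller yellow one stands on its edge between the cheeks. I picked it by fitting its outline in the picture. It came out a little smaller than the stated size, about 58 mm long against 66 mm. The larger one fitted best at about 80 mm.
- **Ticket:** it went in eyelet end first and slid under the clip until it stopped moving while the push force rose to about 12 N. Its edges measure straight, with the leading edge at about +23 to +24 mm against the stop at +24 mm. That is as close as the camera calibration can tell, so "home" rests mainly on the force.

The last pictures from the scene, wrist and side cameras show all four items in place. The blue and gold threads and the white chalk were not touched. The arm was raised and clear of everything when I handed in. No check failed, and the highest force reading I saw was about 20 N while seating the ticket.

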